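# Load the tilting carving table and hold it at the index

## Robot

A 6-joint arm with a two-finger parallel gripper is mounted at the origin on the work surface. World frame = base frame: x ahead of the robot, y to its left, z up, the work surface at z = 0. Lengths are in m, angles in degrees, forces in N, time in s.
With the tool pointing down it reaches from about 0.4 to 0.925 m from the base axis. Payload 3.4 kg.
Tool frame: the origin (TCP) lies on the centre line of the jaws, within the pads' length; the fingertips stand bot.tip_extent ahead of it and the grasp point (between the pads) lies 2 mm behind it (bot.tip_extent is the distance from the TCP to the fingertips, in m); z points along the fingers, y is the line along which they close (so a half turn about z gives the same grasp; the last joint's range is limited). The gripper opens to 85 mm and grips with 20 to 120 N. Pads are 22 mm wide; open, the fingers measure 114 mm over their backs; the gripper's body (76 mm by 85 mm) begins 54 mm behind the grasp point. The pads swing forward as they close: fully open they stand 13 mm farther back than shut.
Start: joints at [65.575, 17.578, 86.31, -0, 76.112, -4.211], TCP at [0.199, 0.54, 0.248] pointing down, gripper open.
Joint ranges: [-179.03, 179.03], [-60, 130.46], [8.19, 133.38], [-81.62, 261.62], [5.75, 156.47], [-153.77, 153.77]. Speed limits (degrees/s): [147.25, 147.25, 180, 180, 180, 180].

## Interface

Orientations are given as [roll, pitch, yaw] about the fixed x, y, z axes, in that order (R = Rz(yaw) Ry(pitch) Rx(roll)).
In Python, from cell import bot gives the robot as it stands.
- The arm moves only by the tool servo_tool, never from a script. Its arguments are lists of equal length, an entry for each row: "delta_pos": the shift along the tool's x, y, z normalised to -1 to 1, where 1 is 0.15 m, a list of three; "delta_rot": the turn, a rotation vector about the tool's x, y, z normalised to -1 to 1, where 1 is 120 degrees, a list of three; "claw": the finger opening in mm, from 0 to 85.4. A call has 1 to 5 rows; each row is the pose to reach, as a shift and turn from the pose commanded when the call began, along the tool's axes at that moment; what a row does not reach only later rows make up. A row lasts 1/10 s, in which the tool goes at most 50 mm and 8.59 degrees, less where a joint would pass 70% of its speed; a pose out of reach is approached as far as the arm can. A call with a number of a shift or a turn outside -1 to 1 is refused whole. A call with a gripper value outside its range is refused whole. The fingers move at their own pace and stop on an object; "force" is the grip in N (left out, the last holds). Time passes only in rows, so rows that repeat a pose let the fingers close. It gives the time, the measured TCP pose, the force, the opening and the grip force at its end, in the units of the state.
- bot.get_state(): the state, without advancing time (a new reading comes with each control period).
- bot.grab_frame(name): name is "side" or "top" or "wrist"; returns the picture (420x560x3 uint8, red, green, blue); there is no depth.
- bot.camera_model(name): a dict with "vfov" (degrees; the focal length in pixels is half the picture's height over the tangent of half this angle, whatever the lens; pixels are square), "cx", "cy" (the principal point, pixels), "world_from_camera" (4x4, takes a point from camera to world coordinates). Camera axes: x right, y up, looking along -z (the intrinsics and any distortion apply to the point x, -y, -z); pixel columns grow to the right and rows downward; lengths in m; the calibration is good to about 2 mm. A picture is of the moment at which its call begins: read the wrist's pose just before it. camera_model takes no time and is no camera call; for the wrist camera it gives the pose at the moment of the call.
- bot.job_done(): hands the job in; it is judged then, once.
Trained networks look in the newest picture that a camera, given by its name, has taken for a name from the list of things; names that differ only in an ending like _2 or _b are one class to them, and where a whole thing is asked for, a point or a joint stands for the part that bears it (a point fixed in the world has none). Each returns a list of dicts, best first, with "conf" (0 to 1); they miss things now and then, are a little off and sometimes report something else, mostly with a low value. They report only what shows in the picture. A call takes as long as a camera call. They do not tell look-alikes from the thing itself.
- bot.boxes_of(camera, name): "pixel" ([column, row] in pixels, amid what is visible of it).
- bot.outline_of(camera, name): "region" (420x560 bool, what is visible of it) and "pixel" ([column, row] in pixels, amid what is visible of it).
- bot.landmark_of(camera, name): "pixel" ([column, row] in pixels: a listed point, or the origin of a listed thing).
The state is a dict: "t": time; "joint_pos": joint angles; "dq": joint speeds; "effort": joint torques, N m; "eef_pos": TCP position; "tcp_rot": TCP orientation; "contact_force": force on the tool from outside, world axes, zero at the start; "ft_torque": the same for the moment, N m; "gripper_width": finger opening in m; "finger_force": force on a finger pad.
Only numpy, scipy, OpenCV 4.12 (cv2) and the standard library are available. Lean on these libraries where they do the work, as an engineer would, in place of code of your own. Each camera call takes 0.05 s, during which the arm holds its last target. There are 200 camera calls.

## Task

Set the dark green stone blank down into the white pocket of the tilting table until it sits fully home (place it, do not drop it), and swing the red locking lever shut over it. Then lift the table by its bar handle until the yellow pointer stands at the red index on the scale, and finish still holding it there by the handle: the clamp knob is slack, the table falls back if let go, and I will tighten the knob while you hold. Leave the red index where I set it and the other things on the table where they are.

Things in the scene. Friction and masses are not known exactly. Their poses are not given: they have to be found in the camera images.
- blank_center (a point): centre of the dark green stone blank, a loose block 70 x 34 x 44 mm (x long, y wide, z high), about 0.28 kg, lying upright in the tray (tray floor 4 mm above the work surface, tray rim 27 mm above it, inside 302 x 212 mm). This point is 22 mm above its underside.
- pocket (a point): centre of the FLOOR of the pocket in the white nest block (100 x 66 mm) on the hinged table, 40 mm above the work surface while the table is down. The frame turns with the table: x along the pocket, from the hinge towards the handle; y left of that; z square to the table. Pocket 74 x 38 mm (2 mm play each side), 14 mm deep, 2 mm lead-in chamfer; the seated blank stands 30 mm out.
- lever_pivot (a point): pivot of the red locking lever, on the hinged table 65 mm from the pocket's centre on the hinge side (pocket frame -65, 0, +46 mm). The lever swings about this point in the plane of the table, on an axis square to it. The lever's underside passes 2 mm over the top of the seated blank.
- lever_knob (a point): middle of the black upright knob on the lever (cylinder, 14 mm diameter, 26 mm high, this point 13 mm below its top), 65 mm from the lever's pivot. The red arm, 16 mm wide, lies directly under the knob and ends 12 mm beyond it; the arm's top is 13 mm below this point.
- lever (a joint): angle of the locking lever, rad: 0 = shut against its stop, pointing along the pocket's +x with its knob over the pocket's centre; grows as it opens towards the pocket's +y; about 1.57 = square out to the side, 1.75 = open stop. Friction holds it where it is left (about 1.6 N at the knob moves it).
- hinge (a point): middle of the tilting table's hinge axis, on its fixed iron base, 30 mm above the work surface, 85 mm from the pocket's centre. The axis is level, along the frame's y; the frame's x points towards the handle side when the table lies down; z up. This frame does not turn with the table.
- tilt (a joint): angle of the hinged grey table (205 x 160 mm, 8 mm thick, about 0.8 kg with its fittings), rad: 0 = lying level on its base (at the start), grows as the handle side is lifted, up to 1.05. The hinge is free: it falls back by itself.
- handle_mid (a point): middle of the bar handle's grip, on the hinged table at the side away from the hinge: a round black sleeve, 16 mm diameter, 80 mm long, on a bar parallel to the hinge axis, its centre 37 mm above the table's top face. It lies 190 mm out from the hinge axis and 41 mm above the hinge's plane. The frame turns with the table.
- handle: the black sleeve of the bar handle; it turns freely on its bar, so the table can tilt without turning the hand. Origin at its centre.
- pointer (a point): tip of the yellow pointer on the hinged table's side, 163 mm out from the hinge axis (the side of the table where the scale stands, the pocket's -y).
- index_mark (a point): middle of the red index tab (16 x 24 x 12 mm) clipped on the rim of the quadrant scale, 171 mm out from the hinge axis. It stays where it is by friction. The pointer is at the index when both lie at the same angle about the hinge: their points are then 8 mm apart, on one line square to the axis.
- index (a joint): angle of the red index about the hinge axis, rad, measured like the table's angle: the table is at the mark when joint tilt equals this value (0.42 to 0.75).
- slab_center (a point): centre of an amber-coloured slab, 80 x 42 x 16 mm, loose in the tray beside the blank; not to be moved.
- seal: loose pale stone seal, 28 x 28 x 68 mm upright, origin at its underside; not to be moved.
- brush: loose brush lying on the work surface, origin at its underside; not to be moved.
- bottle: loose blue bottle, 60 mm diameter, 165 mm high, origin at its underside; not to be moved.
- tin: loose round aluminium tin with a green lid, 78 mm diameter, 30 mm high, origin at its underside; not to be moved.
Mind the look-alikes: they are no part of the job. Leave any turquoise look-alike of the part that bears blank_center alone.

How it is judged:
By the outcome, as a careful person would: the job done as asked, in the order asked, and still so for the second after the job is handed in, while the arm keeps its last pose, push and grip.
It also fails if it takes over 72 s, if anything falls off the work surface, if the arm or the gripper's body presses on something with over 40 N, if the wrist force passes 120 N, or if a joint passes its speed limit or range.

## Working session

There is one attempt and no reset: what is moved stays moved. The work goes in short steps, Python scripts to look and compute and a tool call to move; the robot and the scene stay as the last step left them, time stands still between calls to the robot, and variables do not carry over. Pictures are saved under pics/ and viewed, at most 10 in all, crops included, and the job is handed in when it is done.

Besides the shell and the picture viewer there is one more tool, called after "Emit:" as name(argument=value, ...) on one line, values as JSON. servo_tool: Moves the arm, as the interface text tells. Scaled input: -1 to 1 covers 0.15 m each way for a shift and 120 degrees each way for a turn. Its arguments: {"type":"object","properties":{"delta_pos":{"type":"array"},"delta_rot":{"type":"array"},"claw":{"type":"array"},"force":{"type":"number"}},"required":["delta_pos","delta_rot","claw"]}

```bash
mkdir -p pics; ls; cat > h.py <<'E'
import numpy as np,cv2,json
from cell import bot
def grab(c,fn=None):
    im=bot.grab_frame(c)
    if fn: cv2.imwrite('pics/'+fn,cv2.cvtColor(im,cv2.COLOR_RGB2BGR))
    return im
def ray(c,px):
    m=bot.camera_model(c);f=210/np.tan(np.radians(m['vfov']/2));T=np.array(m['world_from_camera'])
    d=np.array([(px[0]-m['cx'])/f,-(px[1]-m['cy'])/f,-1]);return T[:3,3],T[:3,:3]@d
def atz(c,px,z):
    o,d=ray(c,px);return o+d*(z-o[2])/d[2]
def proj(c,P):
    m=bot.camera_model(c);f=210/np.tan(np.radians(m['vfov']/2));T=np.array(m['world_from_camera'])
    q=T[:3,:3].T@(np.asarray(P)-T[:3,3]);return np.array([m['cx']-f*q[0]/q[2],m['cy']+f*q[1]/q[2]])
E
python3 - <<'E'
from h import *
np.set_printoptions(precision=4,suppress=True)
print(bot.get_state(),bot.tip_extent)
for c in ('top','side'):
    grab(c,c+'0.png');m=bot.camera_model(c);print(c,m)
    for n in ['blank_center','pocket','lever_pivot','lever_knob','hinge','handle_mid','pointer','index_mark','slab_center','seal','bottle','tin','brush']:
        r=bot.landmark_of(c,n);print(n,[(np.round(x['pixel'],1),round(x['conf'],2)) for x in r[:3]])
E
```

```text
pics
{'t': 0.0, 'joint_pos': array([65.5743, 17.6226, 86.383 ,  0.0002, 76.1117, -4.2107]), 'dq': array([-0.0296, -0.0182,  0.0851, -0.0183,  0.0227, -0.0051]), 'effort': array([  0.0007, -45.7551, -25.1924,  -0.    ,   0.0129,  -0.    ]), 'eef_pos': array([0.1984, 0.539 , 0.2474]), 'tcp_rot': array([-179.883 ,   -0.0088,  159.7849]), 'contact_force': array([-0.8443, -0.2266, -0.8921]), 'ft_torque': array([-0.0021, -0.0004,  0.0169]), 'finger_force': 0.0, 'gripper_width': 0.08540623643742355} 0.017
top {'vfov': 46.00525084985447, 'cx': 276.595670232, 'cy': 215.06475529302296, 'world_from_camera': array([[ 0.0244,  0.9802, -0.1967,  0.176 ],
       [-0.9997,  0.0253,  0.0021,  0.0487],
       [ 0.0071,  0.1966,  0.9805,  1.6582],
       [ 0.    ,  0.    ,  0.    ,  1.    ]])}
blank_center [(array([142.2, 285.7]), 0.73), (array([407.2, 267.8]), 0.6), (array([190.1, 309. ]), 0.58)]
pocket [(array([331.6, 195.6]), 0.95)]
lever_pivot [(array([332.5, 212.4]), 0.87)]
lever_knob [(array([318.9, 214.8]), 0.48)]
hinge [(array([336.8, 226.7]), 0.61), (array([407.2, 269.1]), 0.29)]
handle_mid [(
[... 667 characters left out ...]
, (array([134.5, 189.4]), 0.77)]
pocket [(array([332.2, 241.5]), 0.79)]
lever_pivot [(array([321.2, 245. ]), 0.7)]
lever_knob [(array([305.5, 225.9]), 0.78)]
hinge [(array([318.1, 261.1]), 0.56), (array([347.2, 355. ]), 0.45)]
handle_mid [(array([356.1, 215.3]), 0.6)]
pointer [(array([377.7, 245. ]), 0.71), (array([319.1, 263.7]), 0.35)]
index_mark [(array([380.5, 225.3]), 0.53)]
slab_center [(array([244.9, 192.8]), 0.51), (array([355.7, 218.1]), 0.48)]
seal [(array([389. , 326.8]), 0.56), (array([433.8, 303.7]), 0.31)]
bottle [(array([435.6, 304.9]), 0.96)]
tin [(array([331.1, 190.4]), 0.74)]
brush [(array([345.1, 359.2]), 0.59), (array([301.8, 223.7]), 0.32), (array([198.4, 199.1]), 0.21)]
```

```bash
python3 - <<'E'
import cv2
a=cv2.imread('pics/top0.png');b=cv2.imread('pics/side0.png')
cv2.imwrite('pics/t1.png',cv2.resize(a[120:330,90:450],(800,466),interpolation=cv2.INTER_CUBIC))
cv2.imwrite('pics/s1.png',cv2.resize(b[150:390,90:490],(800,480),interpolation=cv2.INTER_CUBIC))
E
```

```text
(no output)
```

View pics/t1.png

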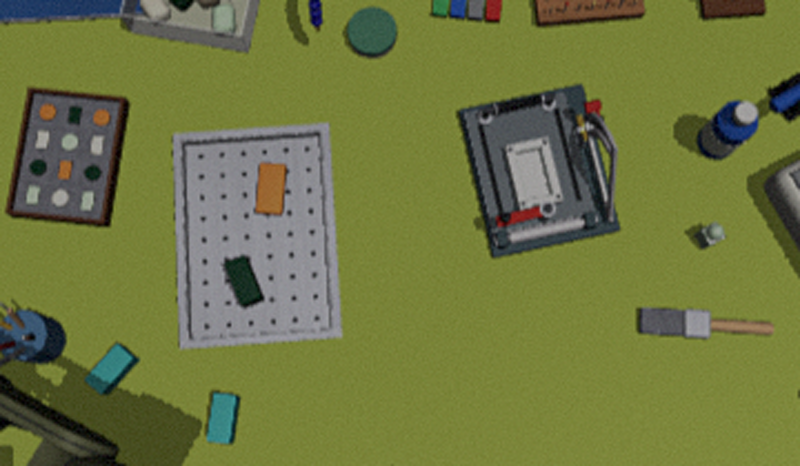

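View pics/s1.png

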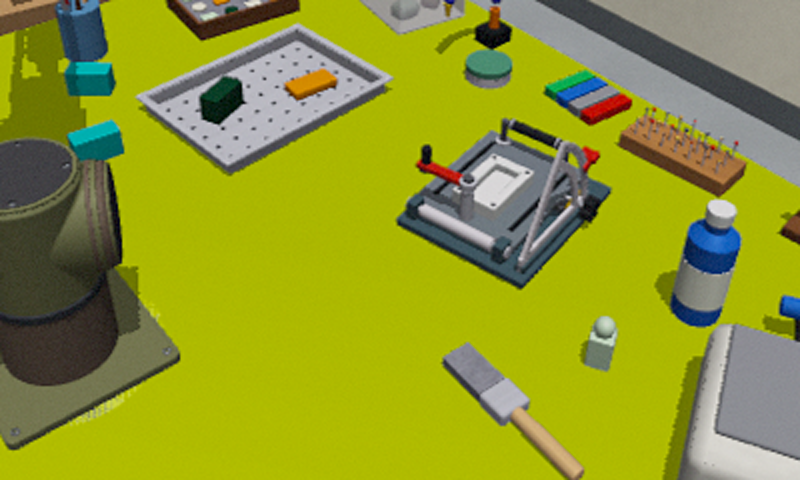

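The top view shows the dark green blank in the tray at about (199,246), with the amber slab at (213,206). The turquoise look-alikes lie outside the tray at (140,285) and (190,309). In the side view the dark green blank is at (199,200). It fits the description: dark green, upright in the tray. The lever is open, and the handle is on the far side. Next I'll work out poses.

```bash
cat >> h.py <<'E'
from scipy.optimize import least_squares
def tri(a,b):
    (o,d),(p,e)=a,b
    d=d/np.linalg.norm(d);e=e/np.linalg.norm(e)
    A=np.stack([d,-e],1);s=np.linalg.lstsq(A,p-o,rcond=None)[0];u,v=o+s[0]*d,p+s[1]*e
    return (u+v)/2,np.linalg.norm(u-v)
def model(p,n,tilt=0,ang=None):
    x,y,w=p[:3]
    L={'pocket':(.085,0,.01),'lever_pivot':(.020,0,.056),'handle_mid':(.190,0,.041)}
    if n=='lever_knob': q=np.array([.020+.065*np.cos(ang),.065*np.sin(ang),.069])
    else: q=np.array(L.get(n,(0,0,0)))
    c,s=np.cos(tilt),np.sin(tilt);q=np.array([c*q[0]-s*q[2],q[1],s*q[0]+c*q[2]])
    c,s=np.cos(w),np.sin(w);return np.array([x+c*q[0]-s*q[1],y+s*q[0]+c*q[1],.03+q[2]])
E
python3 - <<'E'
from h import *
np.set_printoptions(precision=4,suppress=True)
T={'top':dict(pocket=(331.6,195.6),lever_pivot=(332.5,212.4),handle_mid=(323.5,167.9),lever_knob=(318.9,214.8)),
'side':dict(pocket=(332.2,241.5),lever_pivot=(321.2,245),lever_knob=(305.5,225.9),handle_mid=(356.1,215.3))}
for n in T['top']: print(n,tri(ray('top',T['top'][n]),ray('side',T['side'][n])))
print('ptr',tri(ray('top',(347.6,172)),ray('side',(377.7,245))),'idx',tri(ray('top',(352.4,166.5)),ray('side',(380.5,225.3))))
res=lambda p:np.concatenate([(proj(c,model(p,n,0,p[3]))-T[c][n]) for c in T for n in T[c]])
s=least_squares(res,[.6,-.1,0,1.57],loss='soft_l1');print(s.x,np.degrees(s.x[2]),res(s.x).round(1))
# all four cues of blank
for c,nm in (('top','top0'),('side','side0')):
    for r in bot.landmark_of(c,'blank_center')[:4]: print(c,np.round(r['pixel'],1),r['conf'])
print('blank',atz('top',(199,246),.048),atz('side',(199,200.9),.026),'slab',atz('top',(213.5,206.2),.012))
print(bot.camera_model('wrist'))
E
```

```text
pocket (array([ 0.5609, -0.1315,  0.0518]), np.float64(0.019318288989838582))
lever_pivot (array([ 0.5062, -0.1366,  0.0687]), np.float64(0.005255873132916777))
handle_mid (array([ 0.6578, -0.1074,  0.0782]), np.float64(0.002274492506714974))
lever_knob (array([ 0.4897, -0.089 ,  0.1102]), np.float64(0.0027614418011143635))
ptr (array([ 0.6605, -0.1948,  0.0268]), np.float64(0.001120679974565384)) idx (array([ 0.6567, -0.1989,  0.0997]), np.float64(0.001945516007971822))
[ 0.4782 -0.1484  0.2321  1.3733] 13.297637108344576 [-2.8  3.2  2.4  2.3 -0.8 -1.2 -3.7 -0.8  2.5  2.   0.7 -2.7 -0.5  0.6
  0.   1. ]
top [142.2 285.7] 0.73
top [407.2 267.8] 0.6
top [190.1 309. ] 0.58
top [200.6 246.2] 0.5
side [199.1 200.9] 0.81
side [134.5 189.4] 0.77
blank [0.3891 0.2967 0.048 ] [0.3831 0.2921 0.026 ] slab [0.5314 0.2605 0.012 ]
{'vfov': 66.03316955656712, 'cx': 281.8525063723443, 'cy': 205.97753283875616, 'world_from_camera': array([[ 0.3456, -0.901 , -0.2621,  0.1329],
       [ 0.9384,  0.3318,  0.0968,  0.5644],
       [-0.0003, -0.2794,  0.9602,  0.3743],
       [ 0.    ,  0.    ,  0.    ,  1.    ]])}
```

Emit:
servo_tool(delta_pos=[[-1, -0.62, 0], [-1, -0.62, 0], [-1, -0.62, 0], [-1, -0.62, 0], [-1, -0.62, 0]], delta_rot=[[0, 0, -0.36], [0, 0, -0.36], [0, 0, -0.36], [0, 0, -0.36], [0, 0, -0.36]], claw=[60, 60, 60, 60, 60], force=40)

```text
t: 2.0
eef_pos: [0.3095, 0.397, 0.2484]
tcp_rot: [-179.9, 0.0, -159.0]
contact_force: [-1.0, 0.8, 0.4]
gripper_width: 0.0597
finger_force: 0.0
```

Emit:
servo_tool(delta_pos=[[-0.22, -0.83, 0], [-0.22, -0.83, 0], [-0.22, -0.83, 0], [-0.22, -0.83, 0]], delta_rot=[[0, 0, 0], [0, 0, 0], [0, 0, 0], [0, 0, 0]], claw=[60, 60, 60, 60])

```text
t: 2.4
eef_pos: [0.3846, 0.2934, 0.2485]
tcp_rot: [-179.9, 0.0, -159.3]
contact_force: [-0.9, 0.5, 0.3]
gripper_width: 0.0601
finger_force: 0.0
```

```bash
python3 - <<'E'
from h import *
np.set_printoptions(precision=4,suppress=True)
s=bot.get_state();print(s['t'],s['eef_pos'],s['tcp_rot'])
im=grab('wrist','w1.png')
for r in bot.landmark_of('wrist','blank_center'): print(r, atz('wrist',r['pixel'],.026))
for r in bot.outline_of('wrist','blank_center'):
    m=r['region'].astype(np.uint8);print(r['conf'],m.sum(),cv2.minAreaRect(cv2.findNonZero(m)))
E
```

```text
2.4 [0.3846 0.2934 0.2485] [-179.9188    0.0433 -159.3219]
{'pixel': [377.6, 5.3], 'conf': 0.94} [0.1939 0.3213 0.026 ]
{'pixel': [283.5, 188.7], 'conf': 0.85} [0.3927 0.3014 0.026 ]
{'pixel': [492.7, 133.2], 'conf': 0.65} [0.2585 0.486  0.026 ]
0.96 2224 ((283.6686706542969, 188.69525146484375), (70.0749282836914, 32.68098831176758), 86.05481719970703)
0.79 1932 ((370.60003662109375, 17.799989700317383), (40.24921798706055, 59.032188415527344), 26.56505012512207)
0.56 3683 ((497.49853515625, 131.43832397460938), (43.52104568481445, 93.74825286865234), 62.02052688598633)
```

View pics/w1.png

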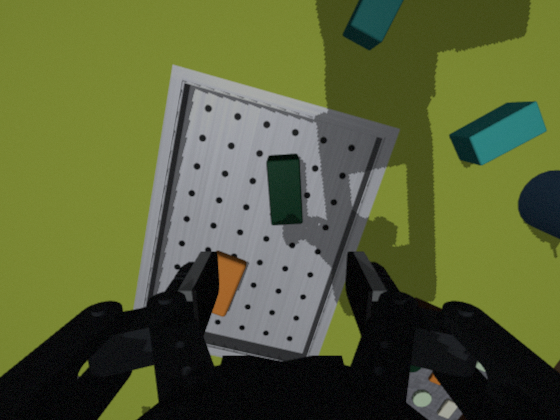

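The dark green blank is in the tray at (283,189). The turquoise blocks at (375,15) and (497,132) are outside it, and the amber slab is at (228,283). I'm fitting the blank's pose by its silhouette.

```bash
cat >> h.py <<'E'
from scipy.optimize import minimize
def boxsil(c,p,dim,z0,z1):
    x,y,w=p;cw,sw=np.cos(w),np.sin(w)
    pts=[proj(c,(x+cw*a-sw*b,y+sw*a+cw*b,z)) for a in(-dim[0]/2,dim[0]/2) for b in(-dim[1]/2,dim[1]/2) for z in(z0,z1)]
    h=cv2.convexHull(np.array(pts,np.float32))
    m=np.zeros((1680,2240),np.uint8);cv2.fillConvexPoly(m,np.round(h*4+1.5).astype(np.int32),1)
    return cv2.resize(m.astype(np.float32),(560,420),interpolation=cv2.INTER_AREA)
def fitbox(c,mask,p0,dim,z0,z1):
    f=lambda q:np.abs(boxsil(c,(q[0],q[1],q[2]*10),dim,z0,z1)-mask).sum()/mask.sum()
    r=minimize(f,[p0[0],p0[1],p0[2]/10],method='Nelder-Mead',options=dict(initial_simplex=[[p0[0]+a,p0[1]+b,p0[2]/10+d] for a,b,d in((0,0,0),(.008,0,0),(0,.008,0),(0,0,.015))],xatol=1e-5,fatol=1e-5))
    return r.x*[1,1,10],r.fun
E
python3 - <<'E'
from h import *
im=cv2.imread('pics/w1.png').astype(int);b,g,r=im[...,0],im[...,1],im[...,2]
m=((g<75)&(g>r+4)&(b<70)).astype(np.uint8);roi=np.zeros_like(m);roi[145:232,255:312]=1;m=m*roi
m2=bot.outline_of('wrist','blank_center')
m2=[q['region'] for q in m2 if abs(q['pixel'][0]-283)<12 and abs(q['pixel'][1]-188)<12][0]
print(m.sum(),m2.sum())
for M in(m2,m):
  p,f=fitbox('wrist',M.astype(np.float32),(.39,.298,np.radians(25)),(.07,.034),.004,.048);print(p.round(4),np.degrees(p[2]),f)
E
```

```text
2194 2224
[0.3907 0.3023 0.4314] 24.718618270715023 0.05409734696149826
[0.3913 0.3035 0.428 ] 24.524555304017714 0.06429466605186462
```

Emit:
servo_tool(delta_pos=[[-0.06, 0.04, 0.2], [-0.06, 0.04, 0.5], [-0.06, 0.04, 0.8], [-0.06, 0.04, 0.8]], delta_rot=[[0, 0, -0.033], [0, 0, -0.033], [0, 0, -0.033], [0, 0, -0.033]], claw=[60, 60, 60, 60])

```text
t: 3.0
eef_pos: [0.384, 0.3033, 0.1235]
tcp_rot: [-179.9, -0.7, -155.0]
contact_force: [-0.5, -1.6, -0.6]
gripper_width: 0.06
finger_force: 0.0
```

```bash
python3 - <<'E'
from h import *
np.set_printoptions(precision=4,suppress=True)
s=bot.get_state();print(s['t'],s['eef_pos'],s['tcp_rot'])
im=grab('wrist','w2.png').astype(int);r,g,b=im[...,0],im[...,1],im[...,2]
for q in bot.outline_of('wrist','blank_center'):
    print(q['conf'],q['pixel'],q['region'].sum())
    if q['region'].sum()>1500:
        p,f=fitbox('wrist',q['region'].astype(np.float32),(.391,.302,np.radians(24.6)),(.07,.034),.004,.048);print(p.round(4),np.degrees(p[2]),f)
E
```

```text
3.0 [0.384  0.3033 0.1235] [-179.912    -0.7096 -154.9983]
0.98 [412.6, 8.3] 945
0.9 [270.9, 224.4] 5409
[0.3998 0.3022 0.4233] 24.25449514134656 0.024785080924630165
0.63 [543.5, 175.9] 1941
[0.5777 0.5233 1.5294] 87.62535746439063 1.0
```

Emit:
servo_tool(delta_pos=[[0, 0, 0], [0, 0, 0], [0, 0, 0]], delta_rot=[[0, 0, 0], [0, 0, 0], [0, 0, 0]], claw=[60, 60, 60])

```text
t: 3.4
eef_pos: [0.39, 0.3056, 0.1302]
tcp_rot: [180.0, 0.2, -155.1]
contact_force: [1.3, 0.5, -0.1]
gripper_width: 0.0602
finger_force: 0.0
```

```bash
cat >> h.py <<'E'
def look(fn=None):
    s=bot.get_state();print(s['t'],s['eef_pos'].round(4),s['tcp_rot'].round(2),s['contact_force'].round(1),s['gripper_width'],s['finger_force'],'q',s['joint_pos'].round(1))
    return grab('wrist',fn),s
E
python3 - <<'E'
from h import *
im,s=look('w3.png')
T=np.array(bot.camera_model('wrist')['world_from_camera']);print((T[:3,3]-s['eef_pos']).round(4),T[:3,2].round(3))
for q in bot.outline_of('wrist','blank_center'):
    if abs(q['pixel'][0]-271)<40 and abs(q['pixel'][1]-224)<40:
        M=q['region']
        for z in(.004,):
            p,f=fitbox('wrist',M.astype(np.float32),(.395,.302,np.radians(24.6)),(.07,.034),z,z+.044);print(p.round(4),np.degrees(p[2]),f)
c=im[140:300,190:350];cv2.imwrite('pics/w3c.png',cv2.resize(cv2.cvtColor(c,cv2.COLOR_RGB2BGR),(480,480)))
E
```

```text
3.4 [0.39   0.3056 0.1302] [ 179.96    0.22 -155.11] [ 1.3  0.5 -0.1] 0.06020307799637657 0.0 q [ 33.2  18.5 105.    0.   56.3 -81.7]
[-0.0642 -0.0298  0.1254] [-0.256 -0.118  0.959]
[0.3929 0.2985 0.4269] 24.45817519278979 0.03679906576871872
```

View pics/w3.png

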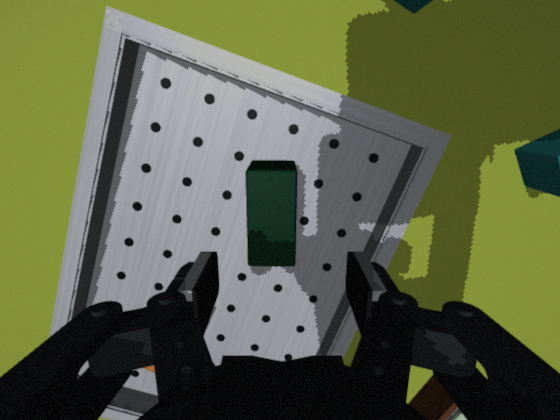

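The green blank is at (271,213), about 7 mm off the jaws' centre line at x≈282. The turquoise block is outside the tray at the right edge. I'll correct and descend.

Emit:
servo_tool(delta_pos=[[0, -0.05, 0.15], [0, -0.05, 0.35], [0, -0.05, 0.5], [0, -0.05, 0.6], [0, -0.05, 0.6]], delta_rot=[[0, 0, 0], [0, 0, 0], [0, 0, 0], [0, 0, 0], [0, 0, 0]], claw=[60, 60, 60, 60, 60])

```text
t: 4.0
eef_pos: [0.391, 0.2971, 0.0369]
tcp_rot: [-180.0, -0.2, -155.1]
contact_force: [0.2, -0.5, -0.8]
gripper_width: 0.06
finger_force: 0.0
```

Emit:
servo_tool(delta_pos=[[0, 0, 0], [0, 0, 0], [0, 0, 0], [0, 0, 0], [0, 0, 0]], delta_rot=[[0, 0, 0], [0, 0, 0], [0, 0, 0], [0, 0, 0], [0, 0, 0]], claw=[45, 38, 30, 25, 25], force=40)

```text
t: 4.5
eef_pos: [0.3929, 0.2986, 0.0396]
tcp_rot: [180.0, 0.2, -155.1]
contact_force: [-1.1, 0.3, 6.5]
gripper_width: 0.0334
finger_force: 41.6
```

Emit:
servo_tool(delta_pos=[[0, 0, -0.1], [0, 0, -0.4], [0, 0, -0.7], [0, 0, -1], [0, 0, -1]], delta_rot=[[0, 0, 0], [0, 0, 0], [0, 0, 0], [0, 0, 0], [0, 0, 0]], claw=[25, 25, 25, 25, 25])

```text
t: 5.0
eef_pos: [0.3956, 0.3003, 0.1945]
tcp_rot: [179.9, 0.8, -155.1]
contact_force: [0.5, 0.1, -2.6]
gripper_width: 0.0332
finger_force: 41.1
```

Emit:
servo_tool(delta_pos=[[0.06, -0.33, 0], [0.06, -0.66, 0], [0.06, -1, 0], [0.06, -1, 0]], delta_rot=[[0, 0, 0], [0, 0, 0], [0, 0, 0], [0, 0, 0]], claw=[25, 25, 25, 25])

```text
t: 5.4
eef_pos: [0.4486, 0.1529, 0.1874]
tcp_rot: [-179.8, -0.1, -155.4]
contact_force: [-0.1, 0.2, -2.7]
gripper_width: 0.0332
finger_force: 41.6
```

Emit:
servo_tool(delta_pos=[[0.06, -0.33, 0], [0.06, -0.66, 0], [0.06, -1, 0], [0.06, -1, 0], [0.06, -1, 0]], delta_rot=[[0, 0, 0.04], [0, 0, 0.07], [0, 0, 0.1], [0, 0, 0.1], [0, 0, 0.1]], claw=[25, 25, 25, 25, 25])

```text
t: 5.9
eef_pos: [0.5014, 0.0175, 0.1871]
tcp_rot: [179.9, -0.1, -167.3]
contact_force: [-0.4, -0.0, -2.3]
gripper_width: 0.0334
finger_force: 42.1
```

```bash
python3 - <<'E'
from h import *
im,s=look('w4.png')
for n in ['pocket','lever_pivot','lever_knob','handle_mid','hinge','blank_center','pointer','index_mark']:
    print(n,[(np.round(x['pixel'],1),round(x['conf'],2)) for x in bot.landmark_of('wrist',n)[:3]])
E
```

```text
5.9 [0.5014 0.0175 0.1871] [ 1.7993e+02 -1.3000e-01 -1.6728e+02] [-0.4 -0.  -2.3] 0.03341608596293454 42.07931399345398 q [  -2.8   15.2   99.8    0.    65.2 -105.6]
pocket [(array([104. , 230.2]), 0.9)]
lever_pivot [(array([ 53.6, 163.2]), 0.82)]
lever_knob [(array([132.9, 165.4]), 0.58)]
handle_mid []
hinge [(array([ 94.4, 134.5]), 0.62)]
blank_center [(array([282.9, 270.8]), 0.91)]
pointer [(array([ 31.1, 301.7]), 0.69)]
index_mark []
```

View pics/w4.png

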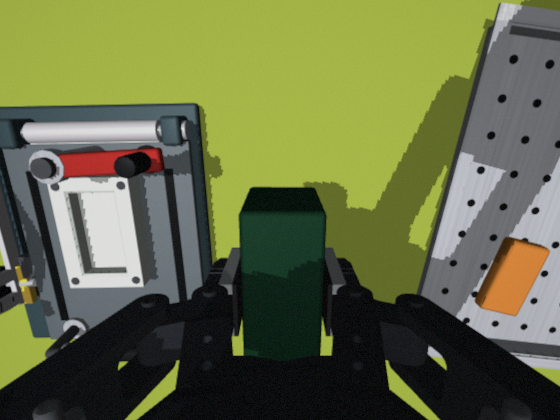

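The nest shows at left: its top-face corners are around (52,180), (130,177), (142,286) and (69,290). The lever is open at (110,163). The blank is gripped squarely at (283,270). I'll shift closer and fit.

Emit:
servo_tool(delta_pos=[[0, -0.2, 0], [0, -0.4, 0], [0, -0.4, 0], [0, -0.4, 0], [0, -0.4, 0]], delta_rot=[[0, 0, 0], [0, 0, 0], [0, 0, 0], [0, 0, 0], [0, 0, 0]], claw=[25, 25, 25, 25, 25])

```text
t: 6.85
eef_pos: [0.5148, -0.0395, 0.1882]
tcp_rot: [180.0, -0.0, -167.1]
contact_force: [-0.1, -0.3, -2.8]
gripper_width: 0.0336
finger_force: 42.1
```

```bash
cat > nest.py <<'E'
from h import *
import sys
im,s=look(sys.argv[1])
R=cv2.cvtColor(im,cv2.COLOR_RGB2HSV)
m=((R[...,1]<45)&(R[...,2]>120)).astype(np.uint8)
m[:,:40]=0
n,l,st,ce=cv2.connectedComponentsWithStats(m)
pk=[q for q in bot.landmark_of('wrist','pocket')][:1];print('pocket px',pk,[atz('wrist',q['pixel'],.04).round(4) for q in pk])
i=max(range(1,n),key=lambda k:st[k][4]*(np.hypot(*(ce[k]-pk[0]['pixel']))<40));print(st[i],ce[i])
h=cv2.convexHull(cv2.findNonZero((l==i).astype(np.uint8)));M=np.zeros((420,560),np.float32);cv2.fillConvexPoly(M,h,1)
p,f=fitbox('wrist',M,(*atz('wrist',pk[0]['pixel'],.05)[:2],np.radians(13)),(.1,.066),.047,.054);print('nest',p.round(4),np.degrees(p[2]).round(2),f)
for n in ['lever_pivot','lever_knob','hinge']:
    for q in bot.landmark_of('wrist',n)[:1]: print(n,np.round(q['pixel'],1),atz('wrist',q['pixel'],{'lever_pivot':.086,'lever_knob':.099,'hinge':.03}[n]).round(4),q['conf'])
G=((R[...,0]>55)&(R[...,0]<90)&(R[...,2]<90)&(R[...,1]>60)).astype(np.uint8);col=G[:,275:290].sum(1);print('blank rows',np.flatnonzero(col>8)[[0,-1]])
g=im[...,1].astype(float)[150:260,270:296].mean(1);print(g.round(0).astype(int).tolist())
E
python3 nest.py w5.png
```

```text
6.85 [ 0.5148 -0.0395  0.1882] [ 1.7996e+02 -3.0000e-02 -1.6710e+02] [-0.1 -0.3 -2.8] 0.03358882474215458 42.140273451805115 q [  -9.1   16.2   98.1    0.    65.8 -112. ]
pocket px [{'pixel': [169.9, 228.0], 'conf': 0.68}] [array([ 0.5669, -0.1308,  0.04  ])]
[   91   119   142   171 12260] [161.56721044 196.85489396]
nest [ 0.5238 -0.141   0.2621] 15.02 0.4601016938686371
lever_pivot [140.7 162.4] [ 0.5023 -0.1447  0.086 ] 0.58
lever_knob [224.5 161.4] [ 0.4861 -0.0853  0.099 ] 0.58
hinge [163.3 129.6] [ 0.4836 -0.1511  0.03  ] 0.7
blank rows [188 360]
[180, 180, 180, 179, 173, 165, 158, 152, 149, 149, 151, 151, 152, 151, 149, 148, 149, 149, 146, 143, 144, 146, 146, 148, 155, 158, 166, 177, 180, 180, 180, 181, 181, 180, 179, 178, 159, 98, 18, 16, 18, 18, 18, 19, 19, 17, 19, 17, 18, 17, 18, 16, 18, 18, 19, 19, 18, 18, 18, 17, 21, 28, 39, 46, 50, 54, 58, 60, 60, 60, 60, 60, 60, 59, 60, 59, 59, 59, 58, 59, 59, 58, 58, 59, 58, 59, 59, 59, 59, 59, 58, 58, 59, 59, 58, 58, 58, 57, 57, 57, 57, 57, 57, 57, 57, 57, 57, 57, 57, 57]
```

View pics/w5.png

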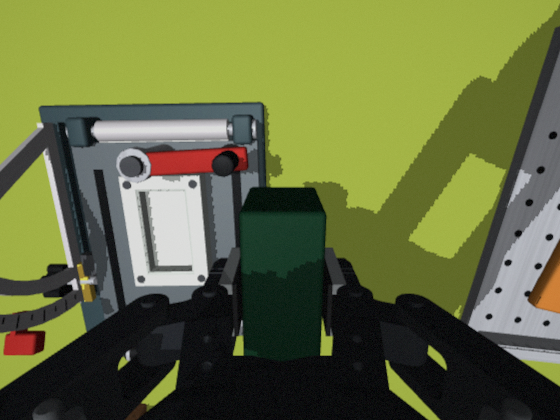

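The nest is clear at rows 176–286, columns 120–210. It merged with the hinge tube in my mask, so I'm refitting with the region limited.

```bash
python3 - <<'E'
from h import *
im=cv2.imread('pics/w5.png');R=cv2.cvtColor(im,cv2.COLOR_BGR2HSV)
m=((R[...,1]<45)&(R[...,2]>120)).astype(np.uint8);m[:180]=0;m[300:]=0;m[:,:105]=0;m[:,225:]=0
n,l,st,ce=cv2.connectedComponentsWithStats(m);i=1+np.argmax(st[1:,4]);print(st[i])
h=cv2.convexHull(cv2.findNonZero((l==i).astype(np.uint8)));M=np.zeros((420,560),np.float32);cv2.fillConvexPoly(M,h,1)
print(cv2.approxPolyDP(h,5,True).reshape(-1,2).tolist())
def f(q,z0):
    b=boxsil('wrist',(q[0],q[1],q[2]*10),(.1,.066),z0,.054);b[:180]=0;return np.abs(b-M).sum()/M.sum()
for z0 in(.038,.053):
    p0=[.567,-.131,.0227]
    r=minimize(f,p0,args=(z0,),method='Nelder-Mead',options=dict(initial_simplex=[np.add(p0,d) for d in((0,0,0),(.008,0,0),(0,.008,0),(0,0,.01))],xatol=1e-5,fatol=1e-5));print(z0,r.x.round(4),np.degrees(r.x[2]*10),r.fun)
s=bot.get_state();e=s['eef_pos'];w=np.radians(s['tcp_rot'][2]);X=np.array([np.cos(w),np.sin(w)]);Y=np.array([np.sin(w),-np.cos(w)])
for px,dz in(((283,211),.008),((283,187.5),-.036),((244,211),.008),((322,211),.008)):
    d=atz('wrist',px,e[2]+dz)[:2]-e[:2];print(px,'x',d@X,'y',d@Y)
E
```

```text
[ 106  180  102  110 7693]
[[202, 285], [135, 286], [106, 180], [199, 180], [207, 264]]
0.038 [ 0.5708 -0.1342  0.0283] 16.21576460731923 0.057270754128694534
0.053 [ 0.5701 -0.1307  0.0221] 12.646598737263618 0.09980330616235733
(283, 211) x 0.03383345179729771 y 0.0005893145285566338
(283, 187.5) x 0.03292325420596793 y 0.0007107135606661075
(244, 211) x 0.03383101217081368 y -0.014301086431783296
(322, 211) x 0.03383589101092501 y 0.015477195594380384
```

```bash
python3 - <<'E'
import cv2
a=cv2.imread('pics/w5.png')[165:300,95:255];cv2.imwrite('pics/w5c.png',cv2.resize(a,None,fx=4.4,fy=4.4,interpolation=cv2.INTER_CUBIC))
E
```

```text
(no output)
```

View pics/w5c.png

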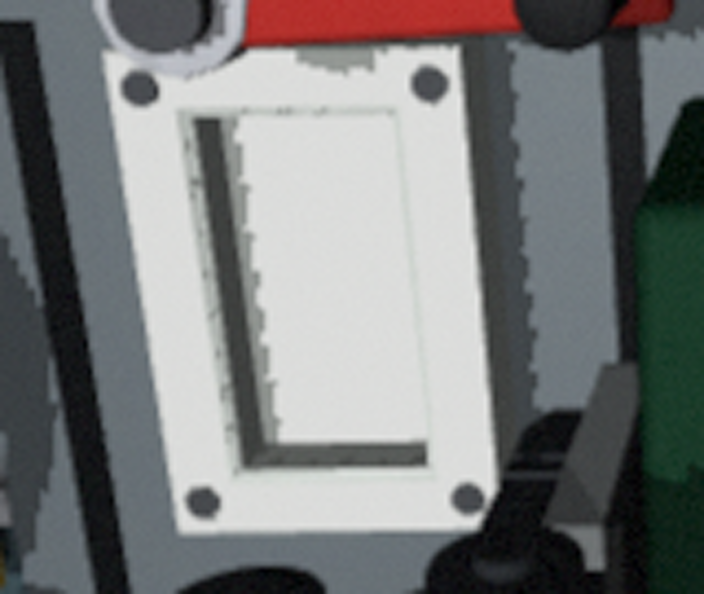

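The nest's top corners in this crop are (103,50), (462,43), (497,528) and (180,533). The pocket mouth is (180,110), (397,110), (432,470) and (237,475).

```bash
python3 - <<'E'
from h import *
f=lambda c:np.array(c)/4.4+[95-.39,165-.39]
C=f([(103,50),(462,43),(497,528),(180,533),(180,110),(397,110),(432,470),(237,475)])
# local: image top=hinge side(-x), image left = -y
L=[(-a,-b) for a,b in()]
L=[(-.05,-.033),(-.05,.033),(.05,.033),(.05,-.033),(-.039,-.021),(-.039,.021),(.039,.021),(.039,-.021)]
def P(p):
    c,s=np.cos(p[2]),np.sin(p[2]);return [proj('wrist',(p[0]+c*a-s*b,p[1]+s*a+c*b,p[3])) for a,b in L]
for fz in(1,0):
    r=least_squares(lambda p:(np.array(P([*p[:3],p[3] if fz==0 else .054]))-C).ravel(),[.57,-.13,.22,.054]);print(r.x.round(4),np.degrees(r.x[2]),np.round(r.fun,1))
E
```

```text
[ 0.5662 -0.1303  0.2387  0.054 ] 13.677037697026577 [ 0.3 -0.1 -0.6  0.5  0.8 -0.4 -0.2 -0.7 -0.7 -0.8  0.8 -1.4  1.2  2.
 -1.4  1.4]
[ 0.5673 -0.1311  0.2391  0.0515] 13.701940853540995 [ 0.7  0.4 -1.   0.9  0.4 -0.9  0.1 -1.2 -0.4 -0.5  0.5 -1.1  0.9  1.5
 -1.3  0.9]
```

Emit:
servo_tool(delta_pos=[[-0.1, -0.33, 0], [-0.19, -0.667, 0], [-0.19, -0.667, 0], [-0.19, -0.667, 0.25], [-0.19, -0.667, 0.5]], delta_rot=[[0, 0, -0.007], [0, 0, -0.007], [0, 0, -0.007], [0, 0, -0.007], [0, 0, -0.007]], claw=[25, 25, 25, 25, 25])

```text
t: 7.6
eef_pos: [0.567, -0.132, 0.1137]
tcp_rot: [-179.9, 0.2, -166.3]
contact_force: [-1.5, 0.0, -4.3]
gripper_width: 0.0329
finger_force: 42.4
```

Emit:
servo_tool(delta_pos=[[0, 0, 0], [0, 0, 0], [0, 0, 0], [0, 0, 0], [0, 0, 0]], delta_rot=[[0, 0, 0], [0, 0, 0], [0, 0, 0], [0, 0, 0], [0, 0, 0]], claw=[25, 25, 25, 25, 25])

```text
t: 8.1
eef_pos: [0.5665, -0.1316, 0.1151]
tcp_rot: [-179.9, 0.2, -166.3]
contact_force: [0.4, 0.4, -3.1]
gripper_width: 0.0329
finger_force: 42.2
```

```bash
python3 - <<'E'
from h import *
im,s=look('w6.png')
e=s['eef_pos'];w=np.radians(s['tcp_rot'][2]);X=np.array([np.cos(w),np.sin(w),0]);Y=np.array([np.sin(w),-np.cos(w),0])
T=np.array([.5647,-.1307,0])-e;print('dx',T@X/.15,'dy',T@Y/.15,'yaw err',193.7-360-s['tcp_rot'][2])
cv2.imwrite('pics/w6c.png',cv2.resize(cv2.cvtColor(im,cv2.COLOR_RGB2BGR)[100:380,150:430],None,fx=2,fy=2))
E
```

```text
8.1 [ 0.5665 -0.1316  0.1151] [-1.7990e+02  1.7000e-01 -1.6626e+02] [ 0.4  0.4 -3.1] 0.032873703667794275 42.24750459194183 q [ -17.2   25.4   95.4   -0.    59.  -121. ]
dx 0.010524784870444248 dy 0.008461849660124266 yaw err -0.039577380218219105
```

View pics/w6c.png

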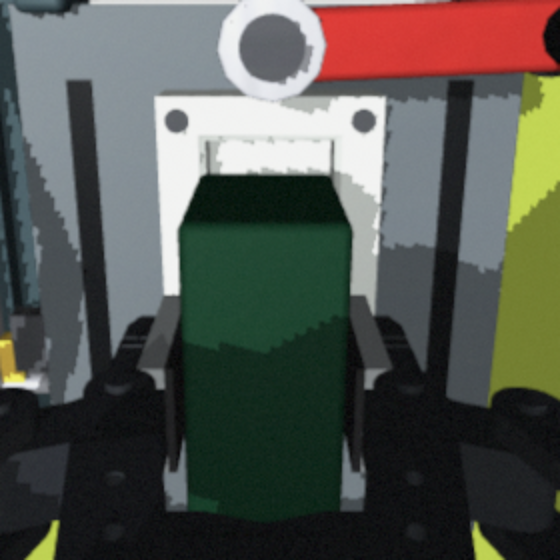

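The blank hangs just over the pocket. The nest edge is at crop row 97 and the blank's lower edge at row 177. Computing the residual along x.

```bash
python3 - <<'E'
from h import *
s=bot.get_state();e=s['eef_pos'];w=np.radians(s['tcp_rot'][2]);X=np.array([np.cos(w),np.sin(w),0]);Y=np.array([np.sin(w),-np.cos(w),0])
f=lambda u,v,z:(lambda d:((d@X*1e3).round(1),(d@Y*1e3).round(1)))(atz('wrist',(150+u/2-.25,100+v/2-.25),z)-e)
print('nest',f(155,97,.054),f(385,97,.054),'blank',f(198,177,e[2]-.036),f(337,177,e[2]-.036),'top',f(182,226,e[2]+.008),f(350,226,e[2]+.008),'mouth',f(200,135,.054),f(338,135,.054))
E
```

```text
nest (np.float64(50.1), np.float64(-31.2)) (np.float64(50.1), np.float64(34.5)) blank (np.float64(32.4), np.float64(-16.9)) (np.float64(32.5), np.float64(18.7)) top (np.float64(33.2), np.float64(-15.6)) (np.float64(33.2), np.float64(16.5)) mouth (np.float64(39.1), np.float64(-18.7)) (np.float64(39.2), np.float64(21.4))
```

Emit:
servo_tool(delta_pos=[[0.0133, 0.006, 0.03], [0.0133, 0.006, 0.07], [0.0133, 0.006, 0.12], [0.0133, 0.006, 0.16], [0.0133, 0.006, 0.18]], delta_rot=[[0, 0, 0], [0, 0, 0], [0, 0, 0], [0, 0, 0], [0, 0, 0]], claw=[25, 25, 25, 25, 25])

```text
t: 8.65
eef_pos: [0.5632, -0.1309, 0.0853]
tcp_rot: [180.0, -0.0, -166.3]
contact_force: [0.1, 0.3, -2.5]
gripper_width: 0.0331
finger_force: 42.3
```

Emit:
servo_tool(delta_pos=[[0, 0, 0.01], [0, 0, 0.02], [0, 0, 0.03], [0, 0, 0.04], [0, 0, 0.04]], delta_rot=[[0, 0, 0], [0, 0, 0], [0, 0, 0], [0, 0, 0], [0, 0, 0]], claw=[25, 25, 25, 25, 25])

```text
t: 9.15
eef_pos: [0.5632, -0.131, 0.0802]
tcp_rot: [180.0, -0.0, -166.3]
contact_force: [0.7, -0.1, -3.3]
gripper_width: 0.0331
finger_force: 42.3
```

Emit:
servo_tool(delta_pos=[[0, 0, 0.008], [0, 0, 0.016], [0, 0, 0.024], [0, 0, 0.03], [0, 0, 0.03]], delta_rot=[[0, 0, 0], [0, 0, 0], [0, 0, 0], [0, 0, 0], [0, 0, 0]], claw=[25, 25, 25, 25, 25])

```text
t: 9.65
eef_pos: [0.5632, -0.131, 0.0758]
tcp_rot: [180.0, -0.0, -166.3]
contact_force: [0.2, -0.1, -2.6]
gripper_width: 0.0331
finger_force: 42.5
```

Emit:
servo_tool(delta_pos=[[0, 0, 0.004], [0, 0, 0.008], [0, 0, 0.008]], delta_rot=[[0, 0, 0], [0, 0, 0], [0, 0, 0]], claw=[25, 25, 25])

```text
t: 9.95
eef_pos: [0.5632, -0.1311, 0.0756]
tcp_rot: [-180.0, 0.0, -166.3]
contact_force: [-2.0, -0.5, 4.6]
gripper_width: 0.0333
finger_force: 43.5
```

Emit:
servo_tool(delta_pos=[[0, 0, 0], [0, 0, 0], [0, 0, 0], [0, 0, 0]], delta_rot=[[0, 0, 0], [0, 0, 0], [0, 0, 0], [0, 0, 0]], claw=[36, 40, 50, 50])

```text
t: 10.35
eef_pos: [0.5634, -0.131, 0.0745]
tcp_rot: [-180.0, 0.0, -166.3]
contact_force: [-0.2, 0.1, -1.5]
gripper_width: 0.0501
finger_force: 0.0
```

Emit:
servo_tool(delta_pos=[[0, 0, -0.15], [0, 0, -0.4], [0, 0, -0.7], [0, 0, -0.7], [0, 0, -0.7]], delta_rot=[[0, 0, 0], [0, 0, 0], [0, 0, 0], [0, 0, 0], [0, 0, 0]], claw=[50, 50, 50, 50, 50])

```text
t: 10.85
eef_pos: [0.5642, -0.1313, 0.181]
tcp_rot: [-179.9, 0.2, -166.3]
contact_force: [-0.3, -0.1, -0.3]
gripper_width: 0.0502
finger_force: 0.0
```

```bash
python3 - <<'E'
from h import *
im,s=look('w7.png')
for n,z in(('lever_pivot',.086),('lever_knob',.099),('blank_center',.062)):
    for q in bot.landmark_of('wrist',n)[:2]: print(n,np.round(q['pixel'],1),atz('wrist',q['pixel'],z).round(4),round(q['conf'],2))
for q in bot.outline_of('wrist','blank_center')[:1]:
  for z in(.040,.044):
    p,f=fitbox('wrist',q['region'].astype(np.float32),(.566,-.13,np.radians(13.7)),(.07,.034),z+.014,z+.044);print(z,p.round(4),np.degrees(p[2]),f)
E
```

```text
10.85 [ 0.5642 -0.1313  0.181 ] [-1.7990e+02  1.7000e-01 -1.6627e+02] [-0.3 -0.1 -0.3] 0.05016342195237895 0.0 q [ -17.3   21.1   91.3   -0.    67.4 -121. ]
lever_pivot [282.5 118.9] [ 0.4981 -0.1458  0.086 ] 0.79
lever_pivot [187.1 271.9] [ 0.6224 -0.1888  0.086 ] 0.48
lever_knob [394.3 116.9] [ 0.4801 -0.0795  0.099 ] 0.94
blank_center [282.9 202.4] [ 0.5588 -0.1303  0.062 ] 0.79
0.04 [ 0.5601 -0.1307  0.2437] 13.963937649831898 0.057336416095495224
0.044 [ 0.5594 -0.131   0.2452] 14.04815506684585 0.09483090788125992
```

View pics/w7.png

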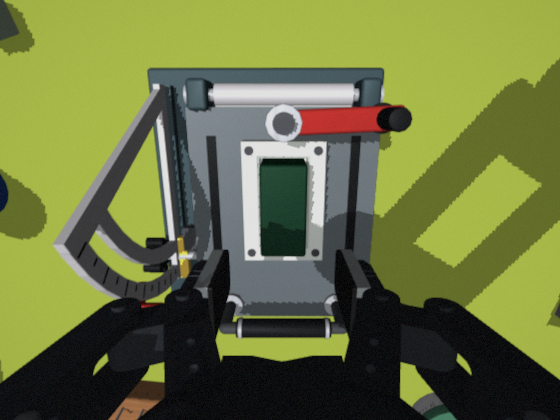

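The blank is seated squarely in the pocket at (283,205). The lever is open, with pivot (283,120) and knob (398,118). Next I turn the tool and straddle the knob with the jaws along the chord of its swing.

Emit:
servo_tool(delta_pos=[[0.15, 0.15, 0], [0.3, 0.3, 0], [0.44, 0.446, 0], [0.44, 0.446, 0], [0.44, 0.446, 0]], delta_rot=[[0, 0, 0.07], [0, 0, 0.14], [0, 0, 0.21], [0, 0, 0.28], [0, 0, 0.35]], claw=[42, 42, 42, 42, 42])

```text
t: 11.6
eef_pos: [0.4815, -0.0808, 0.1786]
tcp_rot: [-180.0, -0.1, 151.4]
contact_force: [-0.5, 0.1, 0.7]
gripper_width: 0.0419
finger_force: 0.0
```

Emit:
servo_tool(delta_pos=[[0, 0, 0], [0, 0, 0], [0, 0, 0], [0, 0, 0], [0, 0, 0]], delta_rot=[[0, 0, 0.07], [0, 0, 0.14], [0, 0, 0.21], [0, 0, 0.28], [0, 0, 0.35]], claw=[42, 42, 42, 42, 42])

```text
t: 12.1
eef_pos: [0.4826, -0.0815, 0.1785]
tcp_rot: [-179.9, -0.1, 109.4]
contact_force: [0.2, -0.6, -0.8]
gripper_width: 0.042
finger_force: 0.0
```

Emit:
servo_tool(delta_pos=[[0, 0, 0], [0, 0, 0], [0, 0, 0], [0, 0, 0], [0, 0, 0]], delta_rot=[[0, 0, 0.07], [0, 0, 0.14], [0, 0, 0.21], [0, 0, 0.28], [0, 0, 0.35]], claw=[42, 42, 42, 42, 42])

```text
t: 12.6
eef_pos: [0.4826, -0.0815, 0.1785]
tcp_rot: [-179.9, 0.0, 67.4]
contact_force: [-0.8, -0.1, 0.4]
gripper_width: 0.0421
finger_force: 0.0
```

Emit:
servo_tool(delta_pos=[[0, 0, 0], [0, 0, 0], [0, 0, 0], [0, 0, 0], [0, 0, 0]], delta_rot=[[0, 0, 0.06], [0, 0, 0.075], [0, 0, 0.075], [0, 0, 0.075], [0, 0, 0.075]], claw=[42, 42, 42, 42, 42])

```text
t: 13.1
eef_pos: [0.4831, -0.0816, 0.1792]
tcp_rot: [-180.0, 0.0, 58.8]
contact_force: [-0.4, 0.1, 0.1]
gripper_width: 0.0417
finger_force: 0.0
```

```bash
cat > kn.py <<'E'
from h import *
im,s=look('wk.png')
e=s['eef_pos'];w=np.radians(s['tcp_rot'][2]);X=np.array([np.cos(w),np.sin(w),0]);Y=np.array([np.sin(w),-np.cos(w),0])
for n,z in(('lever_pivot',.086),('lever_knob',.099),('blank_center',.062)):
    for q in bot.landmark_of('wrist',n)[:2]:
        p=atz('wrist',q['pixel'],z);d=p-e;print(n,np.round(q['pixel'],1),p.round(4),round(q['conf'],2),'tool x,y mm',(d@X*1e3).round(1),(d@Y*1e3).round(1))
E
python3 kn.py
```

```text
13.1 [ 0.4831 -0.0816  0.1792] [-1.7995e+02  2.0000e-02  5.8760e+01] [-0.4  0.1  0.1] 0.041710850509323535 0.0 q [-14.5  14.8 101.8  -0.   63.5  16.7]
lever_pivot [347.9 269.1] [ 0.5043 -0.1431  0.086 ] 0.69 tool x,y mm -41.6 50.0
lever_pivot [529.9 107. ] [ 0.66   -0.1017  0.086 ] 0.48 tool x,y mm 74.5 161.7
lever_knob [285.4 226.4] [ 0.4841 -0.0857  0.099 ] 0.96 tool x,y mm -2.9 3.0
blank_center [402.4 209.1] [ 0.5638 -0.1328  0.062 ] 0.96 tool x,y mm -1.9 95.6
```

Emit:
servo_tool(delta_pos=[[-0.02, 0.02, 0.15], [-0.02, 0.02, 0.3], [-0.02, 0.02, 0.42], [-0.02, 0.02, 0.48], [-0.02, 0.02, 0.48]], delta_rot=[[0, 0, 0], [0, 0, 0], [0, 0, 0], [0, 0, 0], [0, 0, 0]], claw=[42, 42, 42, 42, 42])

```text
t: 13.8
eef_pos: [0.4845, -0.0857, 0.1079]
tcp_rot: [-180.0, -0.0, 58.7]
contact_force: [-1.6, 0.8, 8.3]
gripper_width: 0.0422
finger_force: 3.8
```

Emit:
servo_tool(delta_pos=[[0, 0, 0], [0, 0, 0], [0, 0, 0], [0, 0, 0]], delta_rot=[[0, 0, 0], [0, 0, 0], [0, 0, 0], [0, 0, 0]], claw=[30, 22, 20, 20])

```text
t: 14.2
eef_pos: [0.4885, -0.0864, 0.1116]
tcp_rot: [179.5, -0.2, 58.7]
contact_force: [-1.2, 0.5, 22.7]
gripper_width: 0.0197
finger_force: 10.9
```

Emit:
servo_tool(delta_pos=[[0, 0, -0.05], [0, 0, -0.07], [0, 0, -0.07]], delta_rot=[[0, 0, 0], [0, 0, 0], [0, 0, 0]], claw=[20, 20, 20])

```text
t: 14.5
eef_pos: [0.4845, -0.0858, 0.1186]
tcp_rot: [180.0, -0.0, 58.7]
contact_force: [0.7, -0.2, -0.1]
gripper_width: 0.0199
finger_force: 0.0
```

```bash
python3 kn.py
```

```text
14.5 [ 0.4845 -0.0858  0.1186] [ 1.7995e+02 -1.0000e-02  5.8730e+01] [ 0.7 -0.2 -0.1] 0.019928569222979503 0.0 q [-15.   19.2 106.1  -0.   54.7  16.3]
lever_knob [290.3 258.2] [ 0.4895 -0.0859  0.099 ] 0.55 tool x,y mm 2.6 4.3
blank_center [436.  229.2] [ 0.5655 -0.1304  0.062 ] 0.7 tool x,y mm 4.0 92.3
```

Emit:
servo_tool(delta_pos=[[0.076, 0.1, 0], [0.129, 0.204, 0], [0.153, 0.314, 0], [0.148, 0.427, 0], [0.114, 0.535, 0]], delta_rot=[[0, 0, 0], [0, 0, 0], [0, 0, 0], [0, 0, 0], [0, 0, 0]], claw=[20, 20, 20, 20, 20])

```text
t: 15.2
eef_pos: [0.5614, -0.1121, 0.1171]
tcp_rot: [-179.8, -0.0, 58.8]
contact_force: [-0.9, 0.8, 0.0]
gripper_width: 0.02
finger_force: 0.9
```

```bash
python3 kn.py
```

```text
15.2 [ 0.5614 -0.1121  0.1171] [-179.81   -0.     58.77] [-0.9  0.8  0. ] 0.0199525121079496 0.9039579704403877 q [-15.5  24.8  96.2   0.1  59.2  15.7]
lever_knob [275.6 275.7] [ 0.5562 -0.1181  0.099 ] 0.8 tool x,y mm -7.8 -1.3
blank_center [299.  259.6] [ 0.5626 -0.1324  0.062 ] 0.95 tool x,y mm -16.8 11.5
```

Emit:
servo_tool(delta_pos=[[-0.047, 0.075, 0], [-0.086, 0.12, 0], [-0.09, 0.13, 0], [-0.09, 0.13, 0]], delta_rot=[[0, 0, 0], [0, 0, 0], [0, 0, 0], [0, 0, 0]], claw=[20, 20, 20, 20])

```text
t: 15.8
eef_pos: [0.5681, -0.1323, 0.1174]
tcp_rot: [-179.5, -0.1, 58.6]
contact_force: [-5.3, 7.6, 2.3]
gripper_width: 0.0204
finger_force: 4.2
```

```bash
python3 kn.py
```

```text
15.8 [ 0.5681 -0.1323  0.1174] [-1.7951e+02 -7.0000e-02  5.8640e+01] [-5.3  7.6  2.3] 0.02036330304717094 4.245079010725021 q [-17.4  25.6  94.6   0.2  60.3  13.9]
lever_knob [277.1 270.5] [ 0.5643 -0.1344  0.099 ] 0.89 tool x,y mm -3.7 -2.1
blank_center [274.6 235.8] [ 0.5643 -0.1299  0.062 ] 0.85 tool x,y mm 0.1 -4.4
blank_center [425.9 103.1] [ 0.6732 -0.1073  0.062 ] 0.2 tool x,y mm 76.1 76.8
```

Emit:
servo_tool(delta_pos=[[0, -0.018, 0], [0, -0.018, -0.3], [0, -0.018, -0.6], [0.2, 0.2, -0.7], [0.5, 0.476, -0.7]], delta_rot=[[0, 0, 0], [0, 0, 0], [0, 0, -0.07], [0, 0, -0.14], [0, 0, -0.21]], claw=[20, 20, 45, 45, 45])

```text
t: 16.5
eef_pos: [0.6633, -0.113, 0.229]
tcp_rot: [179.4, 0.2, 84.1]
contact_force: [1.0, -0.7, 0.3]
gripper_width: 0.0447
finger_force: 0.0
```

Emit:
servo_tool(delta_pos=[[0, 0, 0], [0, 0, 0], [0, 0, 0], [0, 0, 0], [0, 0, 0]], delta_rot=[[0, 0, -0.07], [0, 0, -0.14], [0, 0, -0.165], [0, 0, -0.165], [0, 0, -0.165]], claw=[45, 45, 45, 45, 45])

```text
t: 17.0
eef_pos: [0.6609, -0.1112, 0.2234]
tcp_rot: [180.0, 0.0, 103.6]
contact_force: [0.4, 0.2, 0.3]
gripper_width: 0.0446
finger_force: 0.0
```

```bash
cat > hd.py <<'E'
from h import *
im,s=look('wh.png')
e=s['eef_pos'];w=np.radians(s['tcp_rot'][2]);X=np.array([np.cos(w),np.sin(w),0]);Y=np.array([np.sin(w),-np.cos(w),0])
for n,z in(('lever_pivot',.086),('lever_knob',.099),('handle_mid',.071)):
    for q in bot.landmark_of('wrist',n)[:2]:
        p=atz('wrist',q['pixel'],z);d=p-e;print(n,np.round(q['pixel'],1),p.round(4),round(q['conf'],2),'tool x,y mm',(d@X*1e3).round(1),(d@Y*1e3).round(1))
E
python3 hd.py
python3 - <<'E'
from h import *
for c in('top','side'):
    grab(c,c+'2.png')
    for n in('lever_knob','index_mark','pointer','handle_mid','lever_pivot','pocket'): print(c,n,[(np.round(q['pixel'],1),round(q['conf'],2)) for q in bot.landmark_of(c,n)[:2]])
b=cv2.imread('pics/side2.png')[190:280,290:410];b=cv2.resize(b,None,fx=5,fy=5,interpolation=cv2.INTER_CUBIC);cv2.imwrite('pics/side2c.png',b)
E
```

```text
17.0 [ 0.6609 -0.1112  0.2234] [1.7996e+02 4.0000e-02 1.0362e+02] [0.4 0.2 0.3] 0.04459039861933259 0.0 q [-13.2  26.1  76.1  -0.   77.7 -26.8]
lever_pivot [ 89.  193.9] [ 0.5032 -0.1442  0.086 ] 0.6 tool x,y mm 5.1 -161.0
lever_pivot [101.9 180.7] [ 0.5128 -0.1303  0.086 ] 0.28 tool x,y mm 16.4 -148.5
lever_knob [157.9 202. ] [ 0.5644 -0.1328  0.099 ] 0.78 tool x,y mm 1.8 -98.9
lever_knob [102.  182.4] [ 0.5194 -0.1272  0.099 ] 0.22 tool x,y mm 17.8 -141.3
handle_mid [290.1 189.5] [ 0.6673 -0.1039  0.071 ] 0.91 tool x,y mm 5.6 8.0
top lever_knob []
top index_mark []
top pointer [(array([346.1, 174.4]), 0.43)]
top handle_mid []
top lever_pivot []
top pocket []
side lever_knob [(array([338.5, 219.9]), 0.58), (array([247.4, 190.3]), 0.27)]
side index_mark [(array([333. , 189.9]), 0.48), (array([353.7, 217.4]), 0.2)]
side pointer [(array([378.3, 247.7]), 0.82)]
side handle_mid [(array([247.3, 191.7]), 0.46)]
side lever_pivot [(array([321.7, 243.8]), 0.67)]
side pocket [(array([334.8, 242.6]), 0.74)]
```

```bash
cat >> h.py <<'E'
O=np.array([.4836,-.1504,.03]);W=np.radians(13.7)
def pt(r,th,y,dx=0,dz=0):
    x=r*np.cos(th);return O+[np.cos(W)*x-np.sin(W)*y,np.sin(W)*x+np.cos(W)*y,r*np.sin(th)]
def red(im,c,R=14):
    H=cv2.cvtColor(im,cv2.COLOR_RGB2HSV).astype(int)
    m=((H[...,0]<8)|(H[...,0]>172))&(H[...,1]>140)&(H[...,2]>70);return blob(m,c,R)
def yel(im,c,R=14):
    H=cv2.cvtColor(im,cv2.COLOR_RGB2HSV).astype(int)
    m=(H[...,0]>17)&(H[...,0]<27)&(H[...,1]>120)&(H[...,2]>120);return blob(m,c,R)
def blob(m,c,R):
    c=np.round(c).astype(int);k=np.zeros(m.shape,bool);k[c[1]-R:c[1]+R+1,c[0]-R:c[0]+R+1]=1
    ys,xs=np.nonzero(m&k);return (len(xs),(xs.mean().round(2),ys.mean().round(2)) if len(xs) else None,(xs.min(),xs.max(),ys.min(),ys.max()) if len(xs) else None)
E
python3 - <<'E'
from h import *
for f in('side0','side2','top0','top2'):
    im=cv2.imread('pics/%s.png'%f)[...,::-1].copy();c=f[:-1]
    print(f,'red',red(im,proj(c,pt(.171,.43,-.085))),'yel',yel(im,proj(c,pt(.163,0,-.085))))
    print('  model idx .40/.45/.50',[proj(c,pt(.171,t,-.085)).round(1) for t in(.4,.45,.5)],'ptr0',proj(c,pt(.163,0,-.085)).round(1))
b=cv2.imread('pics/side0.png')[200:270,340:410];b=cv2.resize(b,None,fx=8,fy=8,interpolation=cv2.INTER_CUBIC);cv2.imwrite('pics/side0c.png',b)
E
```

```text
side0 red (52, (np.float64(384.58), np.float64(226.81)), (np.int64(381), np.int64(388), np.int64(211), np.int64(235))) yel (6, (np.float64(375.33), np.float64(249.83)), (np.int64(373), np.int64(379), np.int64(245), np.int64(253)))
  model idx .40/.45/.50 [array([379.8, 225.5]), array([379.5, 223.8]), array([379.2, 222.3])] ptr0 [377.9 243.8]
side2 red (49, (np.float64(384.63), np.float64(227.08)), (np.int64(382), np.int64(388), np.int64(211), np.int64(235))) yel (7, (np.float64(376.14), np.float64(247.86)), (np.int64(373), np.int64(385), np.int64(232), np.int64(253)))
  model idx .40/.45/.50 [array([379.8, 225.5]), array([379.5, 223.8]), array([379.2, 222.3])] ptr0 [377.9 243.8]
top0 red (33, (np.float64(356.58), np.float64(167.82)), (np.int64(353), np.int64(359), np.int64(165), np.int64(171))) yel (2, (np.float64(355.5), np.float64(171.0)), (np.int64(351), np.int64(360), np.int64(169), np.int64(173)))
  model idx .40/.45/.50 [array([351.1, 167. ]), array([351.7, 167.3]), array([352.4, 167.7])] ptr0 [347.7 171.1]
top2 red (0, None, None) yel (0, None, None)
  model idx .40/.45/.50 [array([351.1, 167. ]), array([351.7, 167.3]), array([352.4, 167.7])] ptr0 [347.7 171.1]
```

View pics/side0c.png

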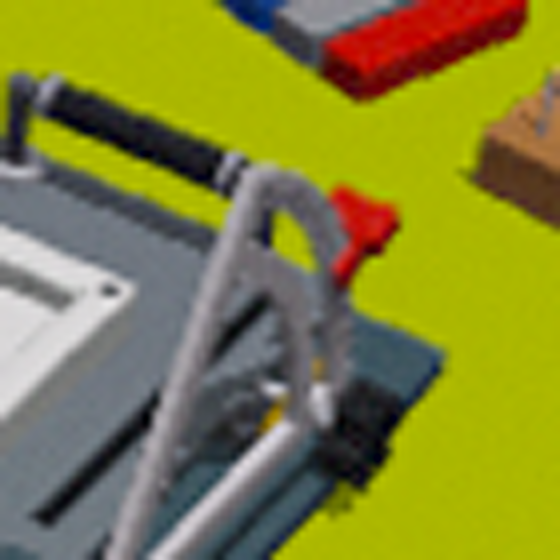

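The side crop shows the red tab outboard of the scale rim, about (335–400, 185–285), partly hidden, and resolution along the arc is poor. I'll tilt the wrist camera for a flatter view across the table before grasping.

Emit:
servo_tool(delta_pos=[[0.1, -0.08, -0.22], [0.2, -0.165, -0.225], [0.205, -0.165, -0.225], [0.205, -0.165, -0.225], [0.205, -0.165, -0.225]], delta_rot=[[0, -0.06, 0], [0, -0.13, 0], [0, -0.2, 0], [0, -0.25, 0], [0, -0.25, 0]], claw=[45, 45, 45, 45, 45])

```text
t: 18.4
eef_pos: [0.6279, -0.0835, 0.2553]
tcp_rot: [-179.8, 30.0, 104.1]
contact_force: [-1.2, 0.8, 0.4]
gripper_width: 0.0449
finger_force: 0.0
```

Emit:
servo_tool(delta_pos=[[0, 0, 0], [0, 0, 0], [0, 0, 0]], delta_rot=[[0, 0, 0], [0, 0, 0], [0, 0, 0]], claw=[45, 45, 45])

```text
t: 18.7
eef_pos: [0.6299, -0.0879, 0.2574]
tcp_rot: [179.9, 30.0, 103.6]
contact_force: [0.8, 0.2, -0.2]
gripper_width: 0.0448
finger_force: 0.0
```

```bash
cat > idx.py <<'E'
from h import *
import sys
im,s=look(sys.argv[1])
tilt=float(sys.argv[2])
def plane(px,y):  # ray hits table plane y
    o,d=ray('wrist',px);n=np.array([-np.sin(W),np.cos(W),0]);t=(y-(o-O)@n)/(d@n);q=o+t*d-O
    x=q[:2]@[np.cos(W),np.sin(W)];return np.hypot(x,q[2]).round(4),np.arctan2(q[2],x).round(4)
for n in('index_mark','pointer','handle_mid','lever_knob','lever_pivot'):
    for q in bot.landmark_of('wrist',n)[:2]:
        print(n,np.round(q['pixel'],1),round(q['conf'],2),'r,th at y',[(y,plane(q['pixel'],y)) for y in(-.08,-.088,-.096)])
for n in('index_mark','pointer'):
    for q in bot.outline_of('wrist',n)[:2]: print(n,'outline',np.round(q['pixel'],1),round(q['conf'],2),q['region'].sum())
ip=proj('wrist',pt(.171,.45,-.088));pp=proj('wrist',pt(.163,tilt,-.088))
print('model idx',[proj('wrist',pt(.171,t,-.088)).round(1) for t in(.42,.5,.6)],'ptr',pp)
if 30<ip[0]<530 and 30<ip[1]<390: print('red',red(im,ip,30))
if 30<pp[0]<530 and 30<pp[1]<390: print('yel',yel(im,pp,25))
E
python3 idx.py wi1.png 0
```

```text
18.7 [ 0.6299 -0.0879  0.2574] [179.91  29.96 103.55] [ 0.8  0.2 -0.2] 0.04479697668942949 0.0 q [  4.   20.8  87.1 -31.7  69.7   1.1]
index_mark [275.9 207.1] 0.73 r,th at y [(-0.08, (np.float64(0.1721), np.float64(0.4937))), (-0.088, (np.float64(0.1684), np.float64(0.4544))), (-0.096, (np.float64(0.165), np.float64(0.4135)))]
pointer [287.7 165.5] 0.76 r,th at y [(-0.08, (np.float64(0.1648), np.float64(0.1021))), (-0.088, (np.float64(0.1644), np.float64(0.0423))), (-0.096, (np.float64(0.1645), np.float64(-0.0177)))]
handle_mid [318.9 110.1] 0.83 r,th at y [(-0.08, (np.float64(0.2332), np.float64(-0.4623))), (-0.088, (np.float64(0.2414), np.float64(-0.5111))), (-0.096, (np.float64(0.25), np.float64(-0.5566)))]
lever_knob [189.  137.1] 0.76 r,th at y [(-0.08, (np.float64(0.0577), np.float64(-0.7614))), (-0.088, (np.float64(0.0639), np.float64(-0.9391))), (-0.096, (np.float64(0.0718), np.float64(-1.0815)))]
lever_knob [143.9 225.7] 0.53 r,th at y [(-0.08, (np.float64(0.1083), np.float64(1.3083))), (-0.088, (np.float64(0.1006), np.float64(1.3337))), (-0.096, (np.float64(0.093), np.float64(1.3633)))]
lever_pivot [118.7 119.7] 0.88 r,th at y [(-0.08, (np.float64(0.1006), np.float64(-2.2109))), (-0.088, (np.float64(0.1157), np.float64(-2.1948))), (-0.096, (np.float64(0.1308), np.float64(-2.1825)))]
index_mark outline [276.4 213.8] 0.58 390
pointer outline [227.7  67. ] 0.94 32949
model idx [array([280.7, 205.1]), array([274.6, 213.9]), array([265.2, 225. ])] ptr [286.60364938 162.49574933]
red (260, (np.float64(277.88), np.float64(216.65)), (np.int64(267), np.int64(286), np.int64(208), np.int64(226)))
yel (84, (np.float64(276.86), np.float64(166.24)), (np.int64(262), np.int64(285), np.int64(164), np.int64(169)))
```

Emit:
servo_tool(delta_pos=[[0.07, 0, 0.19], [0.148, 0, 0.377], [0.148, 0, 0.377], [0.148, 0, 0.377], [0.148, 0, 0.377]], delta_rot=[[0, -0.06, 0], [0, -0.125, 0], [0, -0.125, 0], [0, -0.125, 0], [0, -0.125, 0]], claw=[45, 45, 45, 45, 45])

```text
t: 19.6
eef_pos: [0.633, -0.0954, 0.1993]
tcp_rot: [179.7, 44.9, 103.5]
contact_force: [-0.2, -0.4, -0.7]
gripper_width: 0.0451
finger_force: 0.0
```

```bash
python3 idx.py wi2.png 0; python3 - <<'E'
from h import *
ob=[]
for n in range(3): 
    grab('wrist')
    print([np.round(q['pixel'],1) for q in bot.landmark_of('wrist','index_mark')[:1]],[np.round(q['pixel'],1) for q in bot.landmark_of('wrist','pointer')[:1]])
def fit(nm,obs,r,z0):
    R=lambda p:np.concatenate([np.array(proj(c,pt(r,p[0],p[1])))-u for c,u in obs]);s=least_squares(R,[z0,-.09]);print(nm,s.x.round(4),s.fun.round(1))
w=[q['pixel'] for q in bot.landmark_of('wrist','index_mark')[:1]][0]
fit('idx wrist+side+top',[('wrist',w),('side',(380.5,225.3)),('top',(352.4,166.5))],.171,.45)
fit('idx wrist',[('wrist',w)],.171,.45)
w=[q['pixel'] for q in bot.landmark_of('wrist','pointer')[:1]][0]
fit('ptr',[('wrist',w)],.163,0)
fit('ptr all',[('wrist',w),('side',(377.9,246)),('top',(347.6,172))],.163,0)
E
```

```text
19.6 [ 0.633  -0.0954  0.1993] [179.71  44.95 103.51] [-0.2 -0.4 -0.7] 0.04508278501187328 0.0 q [ 10.3  27.4  95.1 -50.9  65.3  22.5]
index_mark [274.  209.2] 0.88 r,th at y [(-0.08, (np.float64(0.1734), np.float64(0.4937))), (-0.088, (np.float64(0.1712), np.float64(0.4721))), (-0.096, (np.float64(0.1691), np.float64(0.45)))]
pointer [287.  140.9] 0.69 r,th at y [(-0.08, (np.float64(0.1645), np.float64(0.0563))), (-0.088, (np.float64(0.1644), np.float64(0.0152))), (-0.096, (np.float64(0.1647), np.float64(-0.0259)))]
handle_mid [329.6 103.5] 0.73 r,th at y [(-0.08, (np.float64(0.2113), np.float64(-0.1877))), (-0.088, (np.float64(0.2147), np.float64(-0.2246))), (-0.096, (np.float64(0.2183), np.float64(-0.2604)))]
handle_mid [285. 143.] 0.41 r,th at y [(-0.08, (np.float64(0.1623), np.float64(0.0702))), (-0.088, (np.float64(0.1621), np.float64(0.0291))), (-0.096, (np.float64(0.1622), np.float64(-0.0121)))]
lever_knob [161.5 142.2] 0.87 r,th at y [(-0.08, (np.float64(0.0466), np.float64(0.1999))), (-0.088, (np.float64(0.042), np.float64(0.0603))), (-0.096, (np.float64(0.0383), np.float64
[... 276 characters left out ...]
 53.6] 0.63 36624
model idx [array([280.2, 203.4]), array([273.1, 216. ]), array([262.1, 231.7])] ptr [287.24869786 140.90379088]
red (381, (np.float64(275.73), np.float64(212.25)), (np.int64(263), np.int64(285), np.int64(200), np.int64(224)))
yel (112, (np.float64(275.64), np.float64(145.45)), (np.int64(266), np.int64(285), np.int64(143), np.int64(148)))
[array([278. , 210.9])] [array([286.3, 146.9])]
[array([277. , 212.3])] [array([288.8, 142.9])]
[array([276.4, 212.4])] [array([287.8, 145.5])]
idx wrist+side+top [ 0.4634 -0.089 ] [ 0.3 -0.2  0.3 -1.3  0.7  0.7]
idx wrist [ 0.4669 -0.0883] [-0. -0.]
ptr [ 0.0284 -0.0875] [-0.2 -0. ]
ptr all [ 0.0114 -0.0893] [-0.2 -1.   1.5 -2.1  1.4 -1.3]
```

Emit:
servo_tool(delta_pos=[[0, 0, 0], [0.03, 0.05, 0], [0.07, 0.1, 0.1], [0.149, 0.211, 0.2], [0.149, 0.211, 0.313]], delta_rot=[[0, 0.07, 0], [0, 0.14, 0], [0, 0.21, 0], [0, 0.28, 0], [0, 0.35, 0]], claw=[45, 45, 45, 45, 45])

```text
t: 21.05
eef_pos: [0.6686, -0.1034, 0.1485]
tcp_rot: [179.7, 2.7, 103.9]
contact_force: [-0.2, -1.1, -0.4]
gripper_width: 0.0447
finger_force: 0.0
```

Emit:
servo_tool(delta_pos=[[0, 0, 0], [0, 0, 0], [0, 0, 0], [0, 0, 0]], delta_rot=[[0, 0.024, 0], [0, 0.024, 0], [0, 0.024, 0], [0, 0.024, 0]], claw=[45, 45, 45, 45])

```text
t: 21.45
eef_pos: [0.6659, -0.1036, 0.1478]
tcp_rot: [-180.0, 0.2, 103.8]
contact_force: [-0.1, 0.5, 0.7]
gripper_width: 0.045
finger_force: 0.0
```

```bash
python3 hd.py
```

```text
21.45 [ 0.6659 -0.1036  0.1478] [-1.7997e+02  1.6000e-01  1.0381e+02] [-0.1  0.5  0.7] 0.044953951112128514 0.0 q [-12.3  29.9  81.   -0.2  69.1 -26.1]
lever_pivot [  9.2 234.5] [ 0.5028 -0.1458  0.086 ] 0.72 tool x,y mm -2.1 -168.5
lever_knob [ 92.3 247.5] [ 0.5603 -0.1348  0.099 ] 0.95 tool x,y mm -5.2 -110.0
handle_mid [283.7 226.7] [ 0.6688 -0.1055  0.071 ] 0.72 tool x,y mm -2.6 2.4
```

Emit:
servo_tool(delta_pos=[[-0.015, 0.016, 0.15], [-0.015, 0.016, 0.3], [-0.015, 0.016, 0.42], [-0.015, 0.016, 0.52], [-0.015, 0.016, 0.52]], delta_rot=[[0, 0, 0], [0, 0, 0], [0, 0, 0], [0, 0, 0], [0, 0, 0]], claw=[45, 45, 45, 45, 45])

```text
t: 22.15
eef_pos: [0.6675, -0.1055, 0.0675]
tcp_rot: [-179.8, 0.0, 103.8]
contact_force: [-0.6, -0.5, -0.2]
gripper_width: 0.045
finger_force: 0.0
```

Emit:
servo_tool(delta_pos=[[0, 0, 0], [0, 0, 0], [0, 0, 0], [0, 0, 0], [0, 0, 0]], delta_rot=[[0, 0, 0], [0, 0, 0], [0, 0, 0], [0, 0, 0], [0, 0, 0]], claw=[30, 20, 10, 8, 8], force=60)

```text
t: 22.65
eef_pos: [0.6676, -0.107, 0.0707]
tcp_rot: [-179.9, 0.1, 103.7]
contact_force: [-4.8, -2.1, 2.4]
gripper_width: 0.014
finger_force: 58.5
```

Emit:
servo_tool(delta_pos=[[0, -0.015, -0.063], [0, -0.033, -0.125], [0, -0.055, -0.186], [0, -0.079, -0.246], [0, -0.107, -0.305]], delta_rot=[[0, 0, 0], [0, 0, 0], [0, 0, 0], [0, 0, 0], [0, 0, 0]], claw=[8, 8, 8, 8, 8])

```text
t: 23.15
eef_pos: [0.6524, -0.1107, 0.1159]
tcp_rot: [-179.9, 0.1, 103.7]
contact_force: [-4.7, -4.1, -7.5]
gripper_width: 0.0144
finger_force: 58.8
```

Emit:
servo_tool(delta_pos=[[0, -0.03, -0.057], [0, -0.064, -0.113], [0, -0.1, -0.167], [0, -0.142, -0.224], [0, -0.142, -0.224]], delta_rot=[[0, 0, 0], [0, 0, 0], [0, 0, 0], [0, 0, 0], [0, 0, 0]], claw=[8, 8, 8, 8, 8])

```text
t: 23.65
eef_pos: [0.6313, -0.1159, 0.1503]
tcp_rot: [-179.9, 0.2, 103.7]
contact_force: [-3.3, -4.1, -9.1]
gripper_width: 0.014
finger_force: 58.8
```

```bash
cat > fin.py <<'E'
from h import *
s=bot.get_state();e=s['eef_pos'];print(s['t'],e.round(4),s['tcp_rot'].round(1),s['contact_force'].round(1),s['gripper_width'],s['finger_force'])
d=e-O;x=d[:2]@[np.cos(W),np.sin(W)];z=d[2]+.0003
print('tilt from tcp',np.arctan2(z,x)-np.arctan2(.041,.19),'from z only',np.arcsin(z/.19437)-.2125,'r',np.hypot(x,z))
A={}
for k in range(3):
    for c in('side','wrist','top'):
        im=grab(c,'f_%s%d.png'%(c,k))
        for n in('index_mark','pointer'):
            q=[q['pixel'] for q in bot.landmark_of(c,n) if np.hypot(*(q['pixel']-proj(c,pt(.167,.45,-.09))))<30][:1]
            if q:A.setdefault((c,n),[]).append(np.round(q[0],1))
for k,v in A.items(): print(k,np.mean(v,0).round(1),[list(map(float,a)) for a in v])
im=cv2.imread('pics/f_side0.png')[...,::-1].copy();c=proj('side',pt(.167,.45,-.09));print('red',red(im,c,12),'yel',yel(im,c,12))
for t in(.4,.45,.5): print(t,'idx',proj('side',pt(.171,t,-.09)).round(1),'ptr',proj('side',pt(.163,t,-.09)).round(1),'top',proj('top',pt(.171,t,-.09)).round(1),proj('top',pt(.163,t,-.09)).round(1))
E
python3 fin.py
```

```text
23.65 [ 0.6313 -0.1159  0.1503] [-179.9    0.2  103.7] [-3.3 -4.1 -9.1] 0.01397303101415865 58.77561271190643
tilt from tcp 0.4592334814781335 from z only 0.45669794998542457 r 0.19374206065169056
('side', 'index_mark') [381.6 225.6] [[382.9, 225.0], [380.9, 225.5], [380.9, 226.2]]
('side', 'pointer') [379.4 225.4] [[377.4, 226.7], [378.5, 228.0], [382.2, 221.6]]
('wrist', 'pointer') [272.9 368. ] [[274.6, 366.9], [273.5, 367.3], [270.7, 369.9]]
('top', 'index_mark') [354.7 171.4] [[354.7, 171.4]]
('top', 'pointer') [352.2 168.4] [[351.0, 166.5], [351.3, 168.1], [354.3, 170.7]]
red (43, (np.float64(384.7), np.float64(228.21)), (np.int64(382), np.int64(388), np.int64(224), np.int64(234))) yel (9, (np.float64(381.67), np.float64(228.89)), (np.int64(377), np.int64(389), np.int64(223), np.int64(233)))
0.4 idx [381.5 226.3] ptr [380.  228.5] top [352.6 166.7] [353. 169.]
0.45 idx [381.2 224.6] ptr [379.7 226.9] top [353.2 167. ] [353.6 169.4]
0.5 idx [380.8 223. ] ptr [379.4 225.4] top [353.9 167.4] [354.2 169.8]
```

```bash
python3 - <<'E'
from h import *
A={'index_mark':[],'pointer':[]}
for k in range(14):
    bot.grab_frame('side')
    for n in A:
        q=[q['pixel'] for q in bot.landmark_of('side',n) if np.hypot(*(q['pixel']-proj('side',pt(.167,.45,-.09))))<12][:1]
        if q:A[n].append(q[0])
for n in A: v=np.array(A[n]);print(n,len(v),v.mean(0).round(2),np.median(v,0).round(2),(v.std(0)/len(v)**.5).round(2))
im=cv2.imread('pics/f_side0.png')[212:240,366:398]
H=cv2.cvtColor(im,cv2.COLOR_BGR2HSV).astype(int);h,s,v=H[...,0],H[...,1],H[...,2]
ch=np.where(v<70,'#',np.where(((h<8)|(h>172))&(s>140),'R',np.where((h>15)&(h<27)&(s>110),'Y',np.where((h>=27)&(h<40)&(s>150),' ','.'))))
print('\n'.join(''.join(r) for r in ch))
E
```

```text
index_mark 14 [381.61 224.17] [381.6 224.3] [0.48 0.31]
pointer 14 [377.08 228.05] [376.9  227.95] [0.39 0.23]
....##.........   YYY           
....##............              
..................              
..................              
.................               
......#..........               
.....###........                
.....##........                 
...............                 
...#..........                  
...#.........                   
..#........... Y.Y              
..#.............RR.Y            
.##.............RRRR..YY        
##..............RRRRRRRY        
##...............RRRRRR.        
#.........  .....RRRRRR.        
#........   ......RRRRR         
........     .....RRRR          
.........   Y....RRRR.          
.......... YY...RR.##           
...........YYY..RR###.          
................R######.        
................#########       
.....#..........########        
....###........#########        
.....#.  .....##########        
...###YYY.....##########
```

```bash
python3 - <<'E'
from h import *
for t in(.42,.457,.5): print(t,'idx',proj('wrist',pt(.171,t,-.094)).round(1),'ptr',proj('wrist',pt(.163,t,-.094)).round(1))
im=cv2.imread('pics/f_wrist0.png');im=im[335:420,215:315]
H=cv2.cvtColor(im,cv2.COLOR_BGR2HSV).astype(int);h,s,v=H[...,0],H[...,1],H[...,2]
ch=np.where(v<45,'#',np.where(((h<8)|(h>172))&(s>120),'R',np.where((h>15)&(h<28)&(s>110),'Y',np.where((h>=28)&(h<45)&(s>120),' ','.'))))
print('\n'.join(''.join(r) for r in ch[::2]))
# view 2 before lift: same map
im=cv2.imread('pics/wi2.png')[130:240,240:310]
H=cv2.cvtColor(im,cv2.COLOR_BGR2HSV).astype(int);h,s,v=H[...,0],H[...,1],H[...,2]
ch=np.where(v<45,'#',np.where(((h<8)|(h>172))&(s>120),'R',np.where((h>15)&(h<28)&(s>110),'Y',np.where((h>=28)&(h<45)&(s>120),' ','.'))))
print('\n'.join(''.join(r) for r in ch))
E
```

```text
0.42 idx [286.4 368.5] ptr [275.4 364.8]
0.457 idx [282.3 375.3] ptr [271.4 371.1]
0.5 idx [276.9 383.5] ptr [266.  378.6]
###########################################........##########.#.....################################
###########################################........########..#.....#################################
##########################################.........#############.###################################
##########################################.........#########..#..###################################
##########################################........###########.##...#################################
##########################################........########.##.#....#################..###.#.########
##########################################.........#######.##..#.###################...##..#########
##########################################.........############.##.#################.......#########
##########################################..........###########...#################....#....########
##########################################     .......############.#
[... 10418 characters left out ...]
                                               
.............                                                         
.............                                                         
.............                                                         
.............                                                         
.............                                                         
.............                                                         
.............                                                         
.............                                                         
.............                                                         
.............
```

```bash
cat > box.py <<'E'
from h import *
from scipy.spatial.transform import Rotation as Ro
def TT(p,r):
    T=np.eye(4);T[:3,:3]=Ro.from_euler('xyz',r,degrees=True).as_matrix();T[:3,3]=p;return T
s=bot.get_state();m=bot.camera_model('wrist');C=np.linalg.inv(TT(s['eef_pos'],s['tcp_rot']))@np.array(m['world_from_camera'])
f=210/np.tan(np.radians(m['vfov']/2))
V={'wi1':TT([.6299,-.0879,.2574],[179.91,29.96,103.55])@C,'wi2':TT([.633,-.0954,.1993],[179.71,44.95,103.51])@C}
def pj(T,P):
    q=(P-T[:3,3])@T[:3,:3];return np.stack([m['cx']-f*q[:,0]/q[:,2],m['cy']+f*q[:,1]/q[:,2]],1)
def corners(r,th,y,d):
    out=[]
    for a in(-1,1):
        for b in(-1,1):
            for c in(-1,1):
                R=r+a*d[0]/2;t=b*d[1]/2;x=R*np.cos(th)-t*np.sin(th);z=R*np.sin(th)+t*np.cos(th);Yv=y+c*d[2]/2
                out.append(O+[np.cos(W)*x-np.sin(W)*Yv,np.sin(W)*x+np.cos(W)*Yv,z])
    return np.array(out)
def mask(v):
    im=cv2.imread('pics/%s.png'%v);H=cv2.cvtColor(im,cv2.COLOR_BGR2HSV).astype(int)
    k=(((H[...,0]<8)|(H[...,0]>172))&(H[...,1]>110));M=np.zeros(k.shape,np.float32);M[190:240,250:300]=k[190:240,250:300];return M
for v in V:
    M=mask(v);print(v,M.sum())
    for d in((.016,.012,.024),(.016,.024,.012),(.012,.016,.024),(.024,.016,.012),(.012,.024,.016),(.024,.012,.016)):
        def cost(p):
            h=cv2.convexHull(pj(V[v],corners(.171+p[2],p[0],p[1]/10*1,d)).astype(np.float32))
            I=np.zeros((1680,2240),np.uint8);cv2.fillConvexPoly(I,np.round(h*4+1.5).astype(np.int32),1)
            return np.abs(cv2.resize(I.astype(np.float32),(560,420),interpolation=cv2.INTER_AREA)-M).sum()/M.sum()+ (p[2]/.003)**2*.02
        r=minimize(cost,[.46,-.92,0],method='Nelder-Mead',options=dict(initial_simplex=[[.46,-.92,0],[.52,-.92,0],[.46,-.82,0],[.46,-.92,.004]],xatol=1e-4,fatol=1e-4))
        print(d,'th %.3f y %.4f dr %.4f cost %.3f'%(r.x[0],r.x[1]/10,r.x[2],r.fun))
E
python3 box.py
```

```text
wi1 342.0
(0.016, 0.012, 0.024) th 0.477 y -0.0948 dr 0.0008 cost 0.329
(0.016, 0.024, 0.012) th 0.394 y -0.1092 dr -0.0039 cost 0.367
(0.012, 0.016, 0.024) th 0.449 y -0.1009 dr -0.0006 cost 0.294
(0.024, 0.016, 0.012) th 0.474 y -0.0930 dr 0.0007 cost 0.511
(0.012, 0.024, 0.016) th 0.442 y -0.1014 dr -0.0024 cost 0.434
(0.024, 0.012, 0.016) th 0.474 y -0.0930 dr 0.0011 cost 0.512
wi2 392.0
(0.016, 0.012, 0.024) th 0.391 y -0.1198 dr -0.0048 cost 0.196
(0.016, 0.024, 0.012) th 0.390 y -0.1145 dr -0.0042 cost 0.507
(0.012, 0.016, 0.024) th 0.452 y -0.0990 dr -0.0001 cost 0.357
(0.024, 0.016, 0.012) th 0.362 y -0.1275 dr -0.0046 cost 0.408
(0.012, 0.024, 0.016) th 0.446 y -0.0950 dr -0.0004 cost 0.627
(0.024, 0.012, 0.016) th 0.390 y -0.1184 dr -0.0031 cost 0.436
```

```bash
cat >> box.py <<'E'
print('---')
T=V['wi2']
for y in(-.088,-.092,-.096,-.100):
    c=lambda px:least_squares(lambda p:pj(T,np.array([pt(p[0],p[1],y)]))[0]-px,[.17,.4]).x.round(4)
    print(y,'idx cen',c((275.73,212.25)),c((276.3,211)),'ptr tip',c((285.5,143.5)),c((287.3,143.7)))
    M=mask('wi2')
    for d in((.016,.012,.024),(.012,.016,.024)):
        best=min(((lambda h:(np.abs(cv2.fillConvexPoly(np.zeros((420,560),np.float32),np.round(h*16).astype(np.int32),1,shift=4)-M).sum()/M.sum()))(cv2.convexHull(pj(T,corners(.171+dr,th,y,d)).astype(np.float32))),th,dr) for th in np.arange(.38,.54,.01) for dr in np.arange(-.004,.005,.002));print('   ',d,np.round(best,3))
E
python3 box.py | sed -n '/---/,$p'
```

```text
---
-0.088 idx cen [0.1733 0.4758] [0.1732 0.4683] ptr tip [0.1632 0.0253] [0.165  0.0266]
    (0.016, 0.012, 0.024) [0.474 0.48  0.002]
    (0.012, 0.016, 0.024) [0.472 0.48  0.002]
-0.092 idx cen [0.1723 0.4652] [0.1722 0.4575] ptr tip [0.1632 0.0049] [0.165  0.0064]
    (0.016, 0.012, 0.024) [0.434 0.47  0.   ]
    (0.012, 0.016, 0.024) [0.421 0.48  0.002]
-0.096 idx cen [0.1713 0.4544] [0.1712 0.4465] ptr tip [ 0.1633 -0.0155] [ 0.1651 -0.0137]
    (0.016, 0.012, 0.024) [0.416 0.46  0.   ]
    (0.012, 0.016, 0.024) [0.413 0.46  0.   ]
-0.1 idx cen [0.1703 0.4435] [0.1702 0.4355] ptr tip [ 0.1635 -0.0359] [ 0.1653 -0.0338]
    (0.016, 0.012, 0.024) [ 0.375  0.45  -0.002]
    (0.012, 0.016, 0.024) [0.378 0.46  0.   ]
```

```bash
python3 - <<'E'
from h import *
s=bot.get_state();d=s['eef_pos']-O;print(s['t'],np.arctan2(d[2]+.0003,d[:2]@[np.cos(W),np.sin(W)])-.2125,s['gripper_width'],s['finger_force'])
bot.job_done()
E
```

```text
27.1 0.4525192569239007 0.013973005519818872 58.80448758602142
the job is handed in; nothing more can be done
```

I handed the job in at 27.1 s with the blank in the pocket and the lever shut. I'm still gripping the handle at a tilt of about 0.45–0.46 rad, and I measured the red index at about 0.46 rad. The side camera could not confirm that match, because the scale rim hides part of the pointer.

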